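# Put the loose bolts and collars back into their stock bins

## Robot

A 7-joint arm with a two-finger parallel gripper is mounted at the origin on the work surface. World frame = base frame: x ahead of the robot, y to its left, z up, the work surface at z = 0. Lengths are in m, angles in degrees, forces in N, time in s.
With the tool pointing down it reaches from about 0.425 to 0.875 m from the base axis. Payload 4.7 kg.
Tool frame: the origin (TCP) lies on the centre line of the jaws, within the pads' length; the fingertips stand 11 mm ahead of it and the grasp point (between the pads) lies 8 mm behind it; z points along the fingers, y is the direction in which the jaws open and shut (so a half turn about z gives the same grasp; the last joint's range is limited). The gripper opens to 87 mm and grips with 3 to 60 N. Pads are 19 mm wide; open, the fingers measure 117 mm over their backs; the gripper's body (75 mm by 190 mm) begins 51 mm behind the grasp point.
Start: joints at [-62.733, 18.392, -4.016, 83.108, 1.295, 78.541, -3.26], TCP at [0.29, 0.582, 0.234] pointing down, gripper open.
Joint ranges: [-163.93, 163.93], [-17.29, 119.83], [-79.2, 71.16], [3.27, 140.29], [-89.18, 269.18], [5.43, 117.66], [-154.24, 154.24]. Speed limits (degrees/s): [147.25, 147.25, 180, 180, 180, 180, 180].

## Interface

Orientations are given as [roll, pitch, yaw] about the fixed x, y, z axes, in that order (R = Rz(yaw) Ry(pitch) Rx(roll)).
In Python, from cell import env gives the robot as it stands.
- The arm moves only by the tool servo_tool, never from a script. Its argument "moves" is text: rows parted by semicolons, each of 7 numbers parted by spaces: the shift along the tool's x, y, z as a fraction of full scale, then the turn, a rotation vector about the tool's x, y, z as a fraction of full scale, then the gripper's target within -1 to 1 (shut at 1, half-way at 0, fully open at -1). A call has 1 to 20 rows; each row shifts and turns the pose as measured when the row begins, along the tool's axes as they then stand; what a row does not reach is not made up. Full scale, the value 1, is 1000 mm for a shift and 0.5 rad for a turn. A row lasts 1/12 s, in which the tool goes at most 41.7 mm and 7.16 degrees, less where a joint would pass 70% of its speed; a pose out of reach is approached as far as the arm can. A call with a number of a shift or a turn outside -1 to 1 is refused whole. A call with a gripper value outside its range is refused whole. The fingers move at their own pace and stop on an object; "squeeze" is the grip in N (left out, the last holds). Time passes only in rows, so rows that do not move let the fingers close. It gives the time, the measured TCP pose, the force and the opening at its end, in the units of the state.
- env.get_obs(): the state, without advancing time (a new reading comes with each control period).
- env.read_camera(name): name is "scene" or "top"; returns a dict with "img" (400x640x3 uint8, red, green, blue), "range_z" (400x640 float32, m along the optical axis (not along the pixel's ray), 0 where there is no reading), "mtx" (3x3 intrinsics, pixels), "T" (4x4, takes a point from camera to world coordinates). Camera axes: x right, y up, looking along -z (the intrinsics and any distortion apply to the point x, -y, -z); pixel columns grow to the right and rows downward; lengths in m; the calibration is good to about 2 mm. A picture is of the moment at which its call begins.
- env.sign_off(): hands the job in, once; it reports no verdict.
The state is a dict: "time_s": time; "qpos": joint angles; "joint_velocities": joint speeds; "effort": joint torques, N m; "tool_pos": TCP position; "tool_rot": TCP orientation; "force": force on the tool from outside, world axes, zero at the start; "wrist_torque": the same for the moment, N m; "grip_width": finger opening in m.
Only numpy, scipy, OpenCV 4.12 (cv2) and the standard library are available. Lean on these libraries where they do the work, as an engineer would, in place of code of your own. Each camera call takes 0.05 s, during which the arm holds its last target.

## Task

Somebody has left a handful of spare parts lying on the stockroom shelf: one long bolt, two short bolts and two shaft collars. Put each back into the blue bin that already holds its own kind, lowering it in and laying it down inside clear of the rim rather than dropping it. Leave the two toolholders standing where they are.

Things in the scene. Friction and masses are not known exactly. Their poses are not given: they have to be found in the camera images.
- long_bolt_center (a point): Steel M20 hex-head bolt lying on its side, head across flats 30 mm and 12.5 mm thick, shank 20 mm diameter and 80 mm long, 92.5 mm long in all. Point on its axis at mid-length, 13 mm above the shelf while it lies there; x runs along the bolt from head to tip, z up. About 0.27 kg. The only loose bolt of this length.
- short_bolt_a_center (a point): Steel M20 hex-head bolt lying on its side, head across flats 30 mm and 12.5 mm thick, shank 20 mm diameter and 40 mm long, 52.5 mm long in all. Point on its axis at mid-length, 13 mm above the shelf while it lies there; x runs along the bolt from head to tip, z up. About 0.17 kg. Same head and thickness as the long bolt, but much shorter. One of two alike.
- short_bolt_b_center (a point): Steel M20 hex-head bolt lying on its side, head across flats 30 mm and 12.5 mm thick, shank 20 mm diameter and 40 mm long, 52.5 mm long in all. Point on its axis at mid-length, 13 mm above the shelf while it lies there; x runs along the bolt from head to tip, z up. About 0.17 kg. Same head and thickness as the long bolt, but much shorter. One of two alike.
- collar_a_center (a point): Steel shaft collar lying flat: a ring, outside diameter 50 mm, bore 26 mm, 16 mm high. Point at its centre, half-way up; z is the ring's axis. About 0.18 kg. One of two alike.
- collar_b_center (a point): Steel shaft collar lying flat: a ring, outside diameter 50 mm, bore 26 mm, 16 mm high. Point at its centre, half-way up; z is the ring's axis. About 0.18 kg. One of two alike.
- long_bolt_bin: Blue plastic open stock bin, fixed, 220 mm long (x) by 150 mm wide (y), walls 4 mm, floor 4 mm thick. Origin at the centre of its underside, on the shelf; the low front (lip 32 mm high) is at -x, towards the robot, the side walls slope up behind it to 65 mm, as high as the back. It is the bin for long bolts: four long bolts lie in its rear half, side by side along x, up to 34 mm above the shelf (fixed stock). The front half of the floor (x from -106 to +5 mm) is free.
- short_bolt_bin: Blue plastic open stock bin, fixed, 220 mm long (x) by 150 mm wide (y), walls 4 mm, floor 4 mm thick. Origin at the centre of its underside, on the shelf; the low front (lip 32 mm high) is at -x, towards the robot, the side walls slope up behind it to 65 mm, as high as the back. It is the bin for short bolts: six short bolts lie in its rear half, up to 34 mm above the shelf (fixed stock). The front half of the floor (x from -106 to +5 mm) is free.
- collar_bin: Blue plastic open stock bin, fixed, 220 mm long (x) by 150 mm wide (y), walls 4 mm, floor 4 mm thick. Origin at the centre of its underside, on the shelf; the low front (lip 32 mm high) is at -x, towards the robot, the side walls slope up behind it to 65 mm, as high as the back. It is the bin for shaft collars: four collars lie in its rear half, two of them stacked, up to 36 mm above the shelf (fixed stock). The front half of the floor (x from -106 to +5 mm) is free.
- big_holder: Machine toolholder standing head down on the shelf: dark square head 80 by 74 mm, 52 mm high with its flange, with a bright round shank of 40 mm diameter standing up from it, 115 mm high in all, loose. Origin at the centre of its underside. A bystander, to be left alone.
- small_holder: Machine toolholder standing head down on the shelf: dark square head 64 by 60 mm, 42 mm high with its flange, with a bright round shank of 32 mm diameter standing up from it, 92 mm high in all, loose. Origin at the centre of its underside. A bystander, to be left alone.
Mind the look-alikes: they are no part of the job. What is shaped like the part that bears long_bolt_center but red is not meant.

How it is judged:
By the outcome, as a careful person would: the job done as asked, in the order asked, and still so for the second after the job is handed in, with the robot touching nothing.
It also fails if it takes over 122 s, if anything falls off the work surface, if the arm or the gripper's body presses on something with over 40 N, if the wrist force passes 120 N, or if a joint passes its speed limit or range.

## Working session

There is one attempt and no reset: what is moved stays moved. The work goes in short steps, Python scripts to look and compute and a tool call to move; the robot and the scene stay as the last step left them, time stands still between calls to the robot, and variables do not carry over. Pictures are saved under pics/ and viewed, and the job is handed in when it is done.

Besides the shell and the picture viewer there is one more tool, called after ">>>" as a command line: name --argument value ..., lists and objects as JSON in quotes. servo_tool: Moves the arm, as the interface text tells. Its arguments: {"type":"object","properties":{"moves":{"type":"string"},"squeeze":{"type":"number"}},"required":["moves"]}

```bash
mkdir -p pics; python3 - <<'E'
from cell import env
import cv2,numpy as np
o=env.get_obs();print(o)
for n in("scene","top"):
    c=env.read_camera(n);cv2.imwrite(f"pics/{n}0.png",c["img"][:,:,::-1]);np.savez(f"{n}0.npz",**c);print(n,c["mtx"],c["T"])
E
```

```text
{'time_s': 0.0, 'qpos': array([-62.73342879,  18.44010567,  -4.01712029,  83.17244674,
         1.29562669,  78.5416942 ,  -3.26126636]), 'joint_velocities': array([-0.00297608,  0.03727901, -0.00245391, -0.07317187, -0.00395021,
       -0.01598883, -0.02185512]), 'effort': array([-1.49825128e-04, -4.91297185e+01, -4.03919024e-01, -3.12520730e+01,
       -6.38848683e-02,  4.39469505e-02,  1.77060856e-04]), 'tool_pos': array([0.2894101 , 0.58143449, 0.23247138]), 'tool_rot': array([-1.79891037e+02,  5.78447284e-03,  1.53543496e+02]), 'force': array([-0.14631119,  0.32859062,  0.67280593]), 'wrist_torque': array([-0.02940251, -0.0005044 ,  0.02763893]), 'grip_width': 0.08683666397928877}
scene [[496.46215519   0.         321.87133936]
 [  0.         496.46215519 203.93741877]
 [  0.           0.           1.        ]] [[ 0.3265548  -0.54553957  0.77184748  1.45378371]
 [ 0.94495623  0.20613704 -0.25409694 -0.29340434]
 [-0.02048642  0.81233866  0.58282605  0.76722695]
 [ 0.          0.          0.          1.        ]]
top [[517.52279783   0.         322.83718395]
 [  0.         517.52279783 203.00713323]
 [  0.           0.           1.        ]] [[ 0.0231381   0.99489752 -0.09820157  0.36729203]
 [-0.99956189  0.02483573  0.01609995  0.01801389]
 [ 0.01845671  0.09778603  0.9950363   1.45490605]
 [ 0.          0.          0.          1.        ]]
```

View pics/scene0.png

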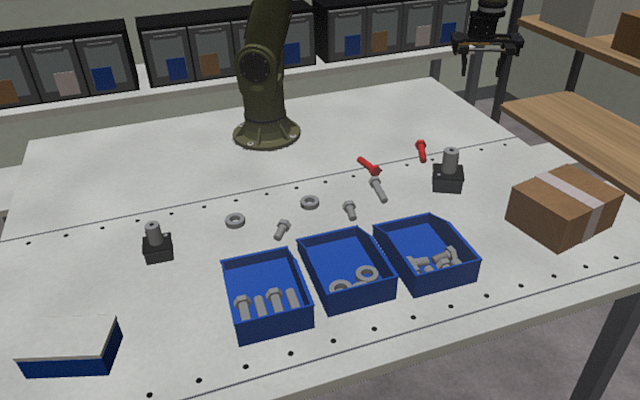

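View pics/top0.png

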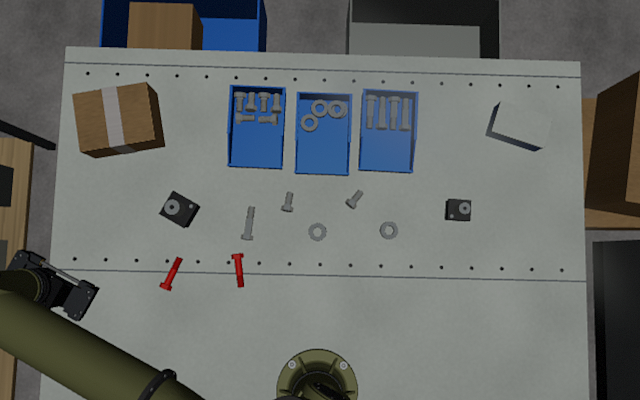

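The top view shows, from left to right (+y to −y), the short-bolt, collar and long-bolt bins. The long bolt is at (248,223), the short bolts at (288,202) and (354,199), and the collars at (317,232) and (389,230). The red decoys are at (172,273) and (238,270). Next I'll measure these from both views.

```bash
cat > h.py <<'E'
import numpy as np,cv2
def pts(c):
    z=c["range_z"];h,w=z.shape;u,v=np.meshgrid(np.arange(w),np.arange(h));K=c["mtx"]
    x=(u-K[0,2])/K[0,0]*z;y=(v-K[1,2])/K[1,1]*z
    P=np.stack([x,-y,-z],-1)@c["T"][:3,:3].T+c["T"][:3,3]
    P[z==0]=np.nan
    return P
def plane(c,uv,h):
    K=c["mtx"];uv=np.atleast_2d(np.asarray(uv,float))
    d=np.c_[(uv[:,0]-K[0,2])/K[0,0],-(uv[:,1]-K[1,2])/K[1,1],-np.ones(len(uv))]@c["T"][:3,:3].T
    o=c["T"][:3,3];t=(h-o[2])/d[:,2];return o+d*t[:,None]
E
cat > m.py <<'E'
from h import *
import sys
for n in ("top","scene"):
    c=dict(np.load(n+sys.argv[1]+".npz"));P=pts(c);img=c["img"]
    t=(P[...,0]>.3)&(P[...,0]<.9)&(abs(P[...,1])<.5)&(abs(P[...,2])<.006)
    print(n,"table z",np.median(P[t][:,2]))
    hsv=cv2.cvtColor(img,cv2.COLOR_RGB2HSV)
    z0=np.median(P[t][:,2])
    m=((P[...,2]-z0>.006)&(P[...,2]-z0<.15)&(P[...,0]>.25)&(P[...,0]<.95)&(abs(P[...,1])<.45)).astype(np.uint8)
    k,l,s,ce=cv2.connectedComponentsWithStats(m)
    for i in range(1,k):
        if s[i,4]<25: continue
        q=P[l==i];hs=hsv[l==i].mean(0).astype(int)
        r=cv2.minAreaRect((q[:,:2]*1000).astype(np.float32))
        xy=q[:,:2];mu=xy.mean(0);w,V=np.linalg.eigh(np.cov((xy-mu).T));a=np.degrees(np.arctan2(V[1,1],V[0,1]))
        print(ce[i].round(1),s[i,4],"mean",mu.round(4),"zmax",np.nanmax(q[:,2]).round(4),"rect",np.round(r[0],1),np.round(r[1],1),round(r[2],1),"pca",round(a,1),hs)
E
python3 m.py 0
```

```text
top table z 0.00036225466971051556
[255.2 115.9] 2378 mean [0.7479 0.19  ] zmax 0.0726 rect [722.  186.2] [154.9 248. ] 89.2 pca 177.6 [ 89 124  99]
[388.9 120.4] 2463 mean [ 0.7457 -0.1854] zmax 0.0739 rect [ 712.6 -185.5] [165.6 223.5] 88.3 pca -177.4 [102  72 107]
[322.9 121.4] 1854 mean [7.375e-01 1.000e-04] zmax 0.0748 rect [708.7   0.8] [154.1 241.1] 89.3 pca 176.7 [ 99 103 108]
[158.6 140. ] 81 mean [0.6672 0.4481] zmax 0.1059 rect [669.7 447.6] [ 4.6 24.5] 90.0 pca -173.7 [ 16 151  43]
[400.3 154.5] 28 mean [ 0.6543 -0.2224] zmax 0.0126 rect [ 655.1 -221. ] [27.5 23.5] 38.3 pca 173.9 [107 147 144]
[178.8 209.9] 884 mean [0.4761 0.3808] zmax 0.1224 rect [483.3 393.9] [95.8 76. ] 62.0 pca -137.3 [82 16 50]
[353.7 199.8] 167 mean [ 0.52  -0.091] zmax 0.0385 rect [525.  -95.6] [33.7 58.7] 51.0 pca 142.3 [59 11 94]
[287.4 203.4] 161 mean [0.5052 0.0933] zmax 0.0374 rect [508.9  95.5] [31.3 53.7] 89.6 pca 172.7 [61 11 94]
[457.4 210.1] 553 mean [ 0.4954 -0.3729] zmax 0.0988 rect [ 500.4 -379.1] [66.1 66. ] 86.3 pca 57.7 [71 11 57]
[248.3 225.1] 259 mean [0.4424 0.1995] zmax 0.0377 
[... 1066 characters left out ...]
a 165.6 [ 83   7 122]
[349.2 208.5] 190 mean [0.5113 0.0894] zmax 0.0368 rect [513.1  89.1] [34.1 58.8] 75.3 pca 174.1 [ 59   7 119]
[234.3 219.1] 222 mean [ 0.4436 -0.1925] zmax 0.0224 rect [ 441.1 -192.4] [49.4 48.9] 6.3 pca 167.5 [ 84   7 124]
[392.1 263.6] 8625 mean [0.7451 0.0967] zmax 0.071 rect [709.5  91.4] [343.4 238. ] 88.5 pca 88.9 [107 124  95]
[281.1 228.2] 211 mean [ 0.5281 -0.0938] zmax 0.0352 rect [527.4 -96.5] [33.7 54.3] 53.0 pca 138.6 [ 54   6 119]
[155.9 243.1] 1008 mean [ 0.514  -0.3808] zmax 0.0972 rect [ 502. -381.] [62.8 63.9] 86.2 pca 101.6 [74 10 67]
[268.9 300.5] 4267 mean [ 0.757  -0.1807] zmax 0.0707 rect [ 715.2 -181.5] [154.3 227.6] 88.2 pca 175.0 [104 121 107]
```

```bash
cat > fit.py <<'E'
from h import *
import sys
objs={"long":(.445,.202),"sA":(.51,.092),"sB":(.525,-.094),"cA":(.432,.008),"cB":(.44,-.191)}
for n in ("top","scene"):
    c=dict(np.load(n+sys.argv[1]+".npz"));P=pts(c);hsv=cv2.cvtColor(c["img"],cv2.COLOR_RGB2HSV)
    for k,o in objs.items():
        d=np.hypot(P[...,0]-o[0],P[...,1]-o[1])
        z0=np.median(P[(d<.09)&(abs(P[...,2])<.007)][:,2])
        m=(d<(.07 if k=="long" else .045))&(P[...,2]-z0>.005)&(hsv[...,1]<60)
        q=P[m]
        if k[0]=="c":
            t=q[q[:,2]-z0>.012];(cx,cy),r=cv2.minEnclosingCircle((t[:,:2]*1000).astype(np.float32))
            print(n,k,"z0",round(z0,4),"circ",round(cx,1),round(cy,1),round(r,1));continue
        t=q[q[:,2]-z0>.014]
        vx,vy,x0,y0=cv2.fitLine((t[:,:2]*1000).astype(np.float32),cv2.DIST_HUBER,0,.01,.01).ravel()
        a=np.array([vx,vy]);s=(q[:,:2]*1000-[x0,y0])@a;w=(q[:,:2]*1000-[x0,y0])@[-vy,vx]
        hi=s[q[:,2]-z0>.026]
        mid=np.array([x0,y0])+a*(s.min()+s.max())/2
        print(n,k,"z0",round(z0,4),"mid",mid.round(1),"ang",round(np.degrees(np.arctan2(vy,vx)),1),"len",round(s.max()-s.min(),1),"s",s.min().round(1),s.max().round(1),"head s",hi.mean().round(1) if len(hi) else None,"zmax",round(q[:,2].max()-z0,4))
    # bins: blue
    m=((hsv[...,0]>100)&(hsv[...,0]<125)&(hsv[...,1]>120)&(P[...,0]>.5)&(P[...,0]<.95)&(abs(P[...,1])<.32)).astype(np.uint8)
    for nm,yc in(("short",.186),("collar",0),("long",-.184)):
        q=P[(m>0)&(abs(P[...,1]-yc)<.09)&(P[...,2]>.0)]
        fr=q[(q[:,2]>.022)&(q[:,2]<.045)];print(n,nm,"x",np.percentile(q[:,0],[.5,99.5]).round(4),"y",np.percentile(q[:,1],[.5,99.5]).round(4))
E
python3 fit.py 0
python3 - <<'E'
import cv2
a=cv2.imread('pics/top0.png');cv2.imwrite('pics/z0.png',cv2.resize(a[70:270,220:420],(800,600) and (600,600),interpolation=cv2.INTER_CUBIC))
E
```

```text
top long z0 0.0001 mid [444.9 199.3] ang -4.8 len 136.9 s -68.7 68.3 head s -32.0 zmax 0.0376
top sA z0 0.0001 mid [510.7  92.5] ang -8.9 len 86.5 s -40.2 46.3 head s -14.4 zmax 0.0373
top sB z0 0.0 mid [525.9 -94.8] ang -35.0 len 83.5 s -36.5 46.9 head s -14.6 zmax 0.0384
top cA z0 0.0002 circ 428.1 9.8 24.6
top cB z0 0.0001 circ 436.9 -189.6 25.0
top short x [0.6033 0.8243] y [0.1093 0.2602]
top collar x [0.59   0.8093] y [-0.0756  0.0746]
top long x [0.6013 0.8225] y [-0.2577 -0.1033]
scene long z0 0.0029 mid [451.4 194.9] ang -3.4 len 98.5 s -46.4 52.1 head s -34.2 zmax 0.034
scene sA z0 0.0029 mid [513.2  89.2] ang -4.7 len 59.8 s -28.4 31.5 head s -17.0 zmax 0.034
scene sB z0 0.0028 mid [528.9 -94. ] ang -43.4 len 55.6 s -27.0 28.6 head s -17.0 zmax 0.0325
scene cA z0 0.0029 circ 431.0 6.1 27.2
scene cB z0 0.0028 circ 441.1 -191.0 26.4
scene short x [0.6073 0.8293] y [0.1063 0.2589]
scene collar x [0.5937 0.8152] y [-0.0781  0.0741]
scene long x [0.6059 0.8288] y [-0.2585 -0.1065]
```

View pics/z0.png

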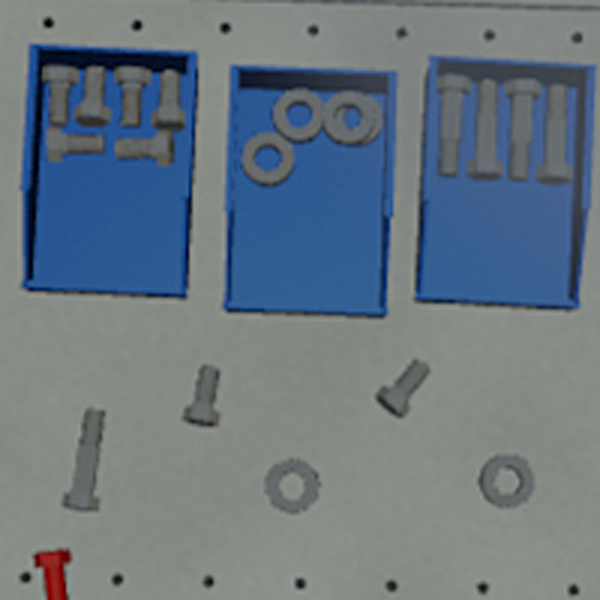

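```bash
python3 - <<'E'
from h import *
c=dict(np.load("top0.npz"))
f=lambda p:(np.array(p)/3+[220,70]-[1/3,1/3])
for n,h,t,b in(("long",(82,510),(95,409),.013),("sA",(201,424),(209,366),.013),("sB",(389,410),(425,363),.013)):
    A=plane(c,f(h),b)[0];B=plane(c,f(t),b)[0];print(n,((A+B)/2).round(4),np.degrees(np.arctan2(B[1]-A[1],B[0]-A[0])).round(1),np.linalg.norm(B-A).round(4))
for n,p in(("cA",(292,486)),("cB",(506,481))):print(n,plane(c,f(p),.012).round(4))
for n,p in(("short fl",(24,290)),("short fr",(187,297)),("col fl",(226,310)),("col fr",(386,316)),("long fl",(416,300)),("long fr",(579,307))):print(n,plane(c,f(p),.032).round(4))
for n,p in(("short bl",(31,46)),("short br",(197,54)),("col bl",(232,68)),("col br",(395,72)),("long bl",(431,58)),("long br",(593,66))):print(n,plane(c,f(p),.065).round(4))
E
```

```text
long [0.4492 0.1983 0.013 ] -5.2 0.0944
sA [0.5119 0.0922 0.013 ] -6.1 0.0548
sB [ 0.5246 -0.0962  0.013 ] -36.2 0.0558
cA [[0.4291 0.0091 0.012 ]]
cB [[ 0.4385 -0.1901  0.012 ]]
short fl [[0.6033 0.2612 0.032 ]]
short fr [[0.6007 0.1106 0.032 ]]
col fl [[0.5895 0.0742 0.032 ]]
col fr [[ 0.5877 -0.0741  0.032 ]]
long fl [[ 0.6034 -0.1017  0.032 ]]
long fr [[ 0.6008 -0.2535  0.032 ]]
short bl [[0.8243 0.2585 0.065 ]]
short br [[0.8212 0.1063 0.065 ]]
col bl [[0.8089 0.0738 0.065 ]]
col br [[ 0.8095 -0.0761  0.065 ]]
long bl [[ 0.8237 -0.109   0.065 ]]
long br [[ 0.8205 -0.2587  0.065 ]]
```

```bash
cat > go.py <<'E'
import sys,numpy as np
from scipy.spatial.transform import Rotation as Ro
from cell import env
o=env.get_obs();p=o["tool_pos"];R=Ro.from_euler("xyz",o["tool_rot"],degrees=True)
print("t",round(o["time_s"],2),"pos",p.round(4),"rot",o["tool_rot"].round(2),"F",o["force"].round(1),"w",round(o["grip_width"],4),"q",o["qpos"].round(0))
a=[float(v) for v in sys.argv[1:]]
if a:
    T=Ro.from_euler("xyz",[180,0,a[3]],degrees=True)
    rv=(R.inv()*T).as_rotvec()/.5
    d=np.array(a[:3])-p
    print("turn",rv.round(3),"shift before turn",R.inv().apply(d).round(4),"after turn",T.inv().apply(d).round(4))
E
python3 go.py 0.450 0.197 0.120 175
```

```text
t 0.1 pos [0.2895 0.5815 0.2326] rot [-1.7990e+02  1.0000e-02  1.5354e+02] F [ 0.3 -0.3  0.3] w 0.087 q [-63.  18.  -4.  83.   1.  79.  -3.]
turn [-0.003 -0.    -0.749] shift before turn [-0.315  -0.2725  0.1131] after turn [-0.1934 -0.369   0.1126]
```

>>> servo_tool --moves "0 0 0 0 0 -0.19 -1;0 0 0 0 0 -0.19 -1;0 0 0 0 0 -0.19 -1;0 0 0 0 0 -0.19 -1;-0.014 -0.026 0 0 0 0 -1;-0.014 -0.026 0 0 0 0 -1;-0.014 -0.026 0 0 0 0 -1;-0.014 -0.026 0 0 0 0 -1;-0.014 -0.026 0 0 0 0 -1;-0.014 -0.026 0 0 0 0 -1;-0.014 -0.026 0 0 0 0 -1;-0.014 -0.026 0.01 0 0 0 -1;-0.014 -0.026 0.02 0 0 0 -1;-0.014 -0.026 0.02 0 0 0 -1;-0.014 -0.026 0.02 0 0 0 -1;-0.014 -0.026 0.02 0 0 0 -1;0 0 0 0 0 0 -1" --squeeze 25

```text
time_s: 1.52
tool_pos: [0.4385, 0.2436, 0.1316]
tool_rot: [-179.4, -0.5, 176.9]
force: [-0.8, -1.6, -0.3]
grip_width: 0.0869
```

```bash
python3 go.py 0.450 0.197 0.120 175
```

```text
t 1.52 pos [0.4385 0.2436 0.1316] rot [-179.45   -0.48  176.88] F [-0.8 -1.6 -0.3] w 0.0869 q [-38.   5.   6. 111.  -0.  65.  55.]
turn [-0.019 -0.016  0.066] shift before turn [-0.0141 -0.0458  0.012 ] after turn [-0.0155 -0.0455  0.0116]
```

>>> servo_tool --moves "-0.007 -0.02 0.012 -0.019 -0.016 0.066 -1;-0.004 -0.015 0.012 0 0 0 -1;0 -0.01 0.012 0 0 0 -1;0 0 0 0 0 0 -1;0 0 0 0 0 0 -1"

```text
time_s: 1.93
tool_pos: [0.4451, 0.1931, 0.0921]
tool_rot: [-179.9, -0.2, 174.6]
force: [-0.6, -0.4, 0.8]
grip_width: 0.087
```

```bash
python3 go.py 0.446 0.197 0.060 175
```

```text
t 1.93 pos [0.4451 0.1931 0.0921] rot [-179.86   -0.25  174.56] F [-0.6 -0.4  0.8] w 0.087 q [-35.   6.   9. 116.  -1.  59.  59.]
turn [-0.005 -0.009 -0.015] shift before turn [-0.0007  0.0041  0.032 ] after turn [-0.0006  0.004   0.0321]
```

>>> servo_tool --moves "0 0.004 0.02 -0.005 -0.009 -0.015 -1;0 0 0.02 0 0 0 -1;0 0 0.015 0 0 0 -1;0 0 0.01 0 0 0 -1;0 0 0 0 0 0 -1;0 0 0 0 0 0 -1"

```text
time_s: 2.43
tool_pos: [0.4478, 0.205, 0.0294]
tool_rot: [179.6, 0.3, 175.4]
force: [0.4, 0.7, 0.4]
grip_width: 0.0873
```

```bash
python3 go.py 0.446 0.197 0.014 175
```

```text
t 2.43 pos [0.4478 0.205  0.0294] rot [179.62   0.34 175.35] F [0.4 0.7 0.4] w 0.0873 q [-35.  11.   8. 118.  -2.  51.  60.]
turn [0.013 0.012 0.012] shift before turn [ 0.0013 -0.0083  0.0154] after turn [ 0.0011 -0.0082  0.0154]
```

>>> servo_tool --moves "0.001 -0.007 0.008 0.012 0.012 0.012 -1;0 0 0 0 0 0 -1;0 0 0 0 0 0 -1"

```text
time_s: 2.68
tool_pos: [0.4477, 0.1995, 0.023]
tool_rot: [179.9, 0.1, 175.1]
force: [0.8, 0.3, -0.3]
grip_width: 0.0866
```

```bash
python3 go.py 0.446 0.197 0.014 175
```

```text
t 2.68 pos [0.4477 0.1995 0.023 ] rot [1.7986e+02 1.3000e-01 1.7506e+02] F [ 0.8  0.3 -0.3] w 0.0866 q [-35.  11.   8. 118.  -2.  50.  60.]
turn [0.005 0.005 0.002] shift before turn [ 0.0015 -0.0026  0.009 ] after turn [ 0.0014 -0.0026  0.009 ]
```

Now the last few mm down, then close.

>>> servo_tool --moves "0.001 -0.002 0.005 0.005 0.005 0 -1;0 0 0.004 0 0 0 -1;0 0 0 0 0 0 -1;0 0 0 0 0 0 0.3;0 0 0 0 0 0 0.6;0 0 0 0 0 0 0.8;0 0 0 0 0 0 1;0 0 0 0 0 0 1;0 0 0 0 0 0 1;0 0 0 0 0 0 1;0 0 0 0 0 0 1;0 0 0 0 0 0 1"

```text
time_s: 3.68
tool_pos: [0.4478, 0.1976, 0.0149]
tool_rot: [179.9, 0.1, 175.0]
force: [-0.1, 0.6, 1.1]
grip_width: 0.0347
```

```bash
python3 go.py 0.664 -0.181 0.150 90
```

```text
t 3.68 pos [0.4478 0.1976 0.0149] rot [1.7991e+02 1.3000e-01 1.7501e+02] F [-0.1  0.6  1.1] w 0.0347 q [-35.  12.   8. 119.  -2.  49.  60.]
turn [6.000e-03 1.000e-03 2.967e+00] shift before turn [-0.2486 -0.3582 -0.1351] after turn [-0.3786  0.2162 -0.1351]
```

>>> servo_tool --moves "0 0 0 0 0 0 1;0 0 0 0 0 0 1;0 0 0 0 0 0 1;0 0 0 0 0 0 1;0 0 0 0 0 0 1;0 0 0 0 0 0 1"

```text
time_s: 4.18
tool_pos: [0.4483, 0.1985, 0.0153]
tool_rot: [179.8, 0.2, 175.0]
force: [0.3, 0.3, 0.5]
grip_width: 0.0194
```

>>> servo_tool --moves "0 0 -0.01 0 0 0 1;0 0 -0.02 0 0 0 1;0 0 -0.03 0 0 0 1;0 0 -0.03 0 0 0 1;0 0 -0.03 0 0 0.2 1;0 0 -0.02 0 0 0.22 1;0 0 0 0 0 0.22 1;0 0 0 0 0 0.22 1;0 0 0 0 0 0.22 1;0 0 0 0 0 0.22 1;0 0 0 0 0 0.22 1;0 0 0 0 0 0.22 1;0 0 0 0 0 0.22 1;0 0 0 0 0 0.22 1;0 0 0 0 0 0.22 1;0 0 0 0 0 0.22 1;0 0 0 0 0 0.22 1;0 0 0 0 0 0.2 1;0 0 0 0 0 0 1"

```text
time_s: 5.77
tool_pos: [0.4359, 0.1877, 0.1621]
tool_rot: [-179.0, 0.9, 83.3]
force: [-0.4, 0.5, -3.5]
grip_width: 0.0193
```

```bash
python3 go.py 0.664 -0.181 0.150 90; python3 - <<'E'
from cell import env
import cv2,numpy as np
c=env.read_camera("scene");cv2.imwrite("pics/s1.png",c["img"][100:320,180:480,::-1].repeat(2,0).repeat(2,1))
E
```

```text
t 5.77 pos [0.4359 0.1877 0.1621] rot [-179.04    0.85   83.29] F [-0.4  0.5 -3.5] w 0.0193 q [-37.   1.  10. 112.   0.  69. -33.]
turn [-0.035  0.028 -0.235] shift before turn [-0.3393  0.2699  0.0126] after turn [-0.3687  0.2281  0.0121]
```

View pics/s1.png

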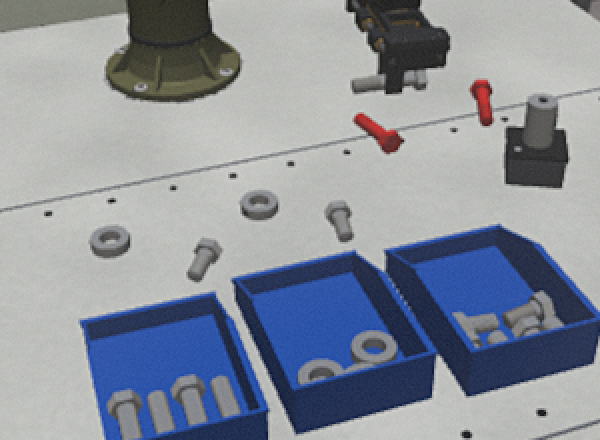

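The long bolt hangs level in the jaws at (390,80) in the zoomed scene view. Next is the move over the long-bolt bin.

>>> servo_tool --moves "0 0 0 -0.03 0.03 -0.23 1;-0.034 0.021 0 0 0 0 1;-0.034 0.021 0 0 0 0 1;-0.034 0.021 0 0 0 0 1;-0.034 0.021 0 0 0 0 1;-0.034 0.021 0 0 0 0 1;-0.034 0.021 0 0 0 0 1;-0.034 0.021 0 0 0 0 1;-0.034 0.021 0 0 0 0 1;-0.034 0.021 0 0 0 0 1;-0.03 0.018 0 0 0 0 1;-0.02 0.01 0 0 0 0 1;0 0 0 0 0 0 1;0 0 0 0 0 0 1"

```text
time_s: 6.98
tool_pos: [0.6682, -0.1746, 0.1564]
tool_rot: [-179.3, 0.0, 94.0]
force: [-0.4, 1.2, -3.5]
grip_width: 0.019
```

```bash
python3 go.py 0.664 -0.181 0.090 90
```

```text
t 6.98 pos [ 0.6682 -0.1746  0.1564] rot [-1.7928e+02  3.0000e-02  9.3960e+01] F [-0.4  1.2 -3.5] w 0.019 q [ -7.  28.  26.  82. -12.  73.  25.]
turn [-0.025  0.002  0.138] shift before turn [-0.006  -0.0038  0.0665] after turn [-0.0064 -0.0042  0.0664]
```

>>> servo_tool --moves "-0.006 -0.004 0.01 -0.02 0 0.13 1;0 0 0.02 0 0 0 1;0 0 0.02 0 0 0 1;0 0 0.015 0 0 0 1;0 0 0.01 0 0 0 1;0 0 0 0 0 0 1;0 0 0 0 0 0 1"

```text
time_s: 7.57
tool_pos: [0.6619, -0.1725, 0.0788]
tool_rot: [-179.7, -0.3, 91.2]
force: [-0.3, 0.8, -3.9]
grip_width: 0.0192
```

```bash
python3 go.py 0.664 -0.181 0.021 90;  python3 - <<'E'
from cell import env
import cv2,numpy as np
c=env.read_camera("scene");cv2.imwrite("pics/s2.png",c["img"][100:320,180:480,::-1].repeat(2,0).repeat(2,1))
E
```

```text
t 7.57 pos [ 0.6619 -0.1725  0.0788] rot [-179.7    -0.32   91.16] F [-0.3  0.8 -3.9] w 0.0192 q [ -6.  30.  26.  88. -14.  65.  23.]
turn [-0.011 -0.011  0.04 ] shift before turn [-0.0089  0.0022  0.0578] after turn [-0.0085  0.0021  0.0578]
```

View pics/s2.png

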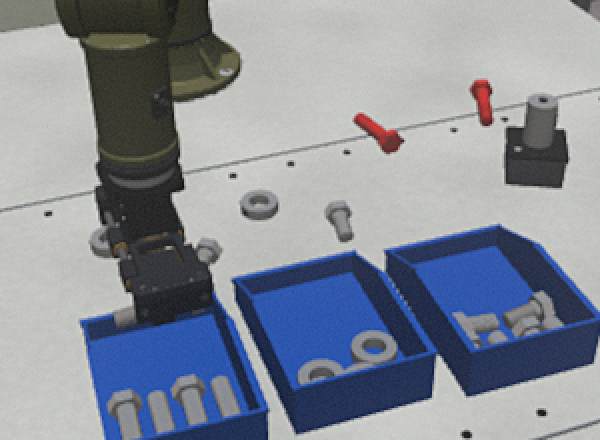

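The bolt is over the front half of the long bin, its tip showing at (125,315). Lowering it slowly now.

>>> servo_tool --moves "-0.008 0.002 0.01 -0.01 -0.01 0.04 1;0 0 0.015 0 0 0 1;0 0 0.01 0 0 0 1;0 0 0.008 0 0 0 1;0 0 0 0 0 0 1;0 0 0 0 0 0 1"

```text
time_s: 8.12
tool_pos: [0.6663, -0.1809, 0.0344]
tool_rot: [179.7, 0.0, 90.0]
force: [0.9, -0.0, -2.5]
grip_width: 0.0195
```

```bash
python3 go.py 0.664 -0.181 0.021 90
```

```text
t 8.12 pos [ 0.6663 -0.1809  0.0344] rot [1.7972e+02 3.0000e-02 9.0000e+01] F [ 0.9 -0.  -2.5] w 0.0195 q [ -5.  33.  25.  89. -16.  60.  24.]
turn [ 0.01   0.001 -0.   ] shift before turn [-0.0001 -0.0024  0.0134] after turn [-0.0001 -0.0023  0.0134]
```

>>> servo_tool --moves "0 0 0.006 0 0 0 1;0 0 0.005 0 0 0 1;0 0 0.003 0 0 0 1;0 0 0 0 0 0 1;0 0 0 0 0 0 1"

```text
time_s: 8.53
tool_pos: [0.667, -0.1812, 0.0196]
tool_rot: [179.7, 0.0, 90.0]
force: [0.2, -0.4, -1.9]
grip_width: 0.0194
```

>>> servo_tool --moves "0 0 0.001 0 0 0 1;0 0 0 0 0 0 1;0 0 0 0 0 0 0.5;0 0 0 0 0 0 0.4;0 0 0 0 0 0 0.3;0 0 0 0 0 0 0.2;0 0 0 0 0 0 0;0 0 0 0 0 0 0;0 0 0 0 0 0 0;0 0 0 0 0 0 0;0 0 0 0 0 0 0"

```text
time_s: 9.45
tool_pos: [0.6707, -0.182, 0.0235]
tool_rot: [179.2, 0.1, 90.0]
force: [-0.3, 0.2, 1.1]
grip_width: 0.043
```

>>> servo_tool --moves "0 0 -0.01 0 0 0 0;0 0 -0.02 0 0 0 0;0 0 -0.03 0 0 0 0;0 0 -0.035 0 0 0 0;0 0 -0.03 0 0 0 0;0 0 0 0 0 0 -1"

```text
time_s: 9.95
tool_pos: [0.6666, -0.1815, 0.1533]
tool_rot: [179.6, 0.1, 90.0]
force: [1.1, -1.2, 0.8]
grip_width: 0.046
```

```bash
python3 go.py 0.5125 0.0905 0.110 174; python3 - <<'E'
from cell import env
import cv2,numpy as np
for n in("scene","top"):
    c=env.read_camera(n);np.savez(n+"1.npz",**c);cv2.imwrite(f"pics/{n}1.png",c["img"][:,:,::-1])
E
```

```text
t 9.95 pos [ 0.6666 -0.1815  0.1533] rot [1.7955e+02 7.0000e-02 8.9960e+01] F [ 1.1 -1.2  0.8] w 0.046 q [ -7.  27.  27.  84. -13.  72.  22.]
turn [ 0.011  0.014 -2.933] shift before turn [ 0.272  -0.1546  0.0417] after turn [0.1817 0.2544 0.0433]
```

View pics/scene1.png

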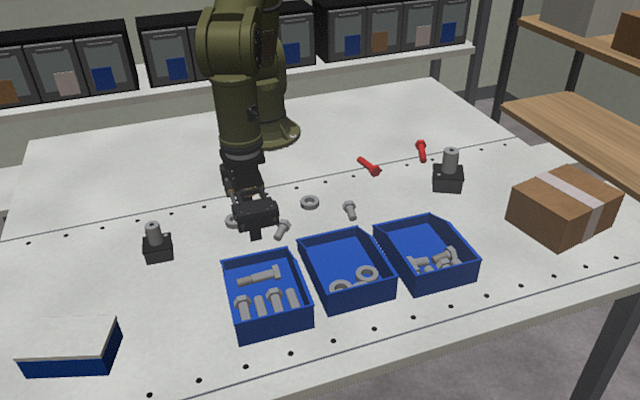

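The long bolt lies flat at (258,275), well inside its bin. Short bolt A is next.

>>> servo_tool --moves "0.034 -0.019 0 0 0 0 -1;0.034 -0.019 0 0 0 0 -1;0.034 -0.019 0 0 0 0 -1;0.034 -0.019 0 0 0 0 -1;0.034 -0.019 0 0 0 0 -1;0.034 -0.019 0 0 0 0 -1;0.034 -0.019 0 0 0 -0.1 -1;0.02 -0.012 0 0 0 -0.2 -1;0 0 0 0 0 -0.22 -1;0 0 0 0 0 -0.22 -1;0 0 0 0 0 -0.22 -1;0 0 0 0 0 -0.22 -1;0 0 0 0 0 -0.22 -1;0 0 0 0 0 -0.22 -1;0 0 0 0 0 -0.22 -1;0 0 0 0 0 -0.22 -1;0 0 0 0 0 -0.22 -1;0 0 0 0 0 -0.22 -1;0 0 0 0 0 -0.15 -1;0 0 0 0 0 0 -1"

```text
time_s: 11.72
tool_pos: [0.4852, 0.0874, 0.1158]
tool_rot: [-178.5, -2.9, 170.1]
force: [-0.0, 0.4, 0.5]
grip_width: 0.0871
```

```bash
python3 go.py 0.5125 0.0905 0.080 174
```

```text
t 11.72 pos [0.4852 0.0874 0.1158] rot [-178.5    -2.95  170.12] F [-0.   0.4  0.5] w 0.0871 q [-27.   7.  15. 111.  -2.  65.  68.]
turn [-0.049 -0.105 -0.134] shift before turn [-0.0281  0.0086  0.0342] after turn [-0.0268  0.0059  0.0358]
```

>>> servo_tool --moves "-0.012 0.004 0 -0.049 -0.105 -0.134 -1;-0.01 0.002 0.01 0 0 0 -1;-0.005 0 0.01 0 0 0 -1;0 0 0.01 0 0 0 -1;0 0 0 0 0 0 -1;0 0 0 0 0 0 -1"

```text
time_s: 12.22
tool_pos: [0.5088, 0.0889, 0.0778]
tool_rot: [-179.8, -0.5, 173.6]
force: [0.2, 0.3, -1.2]
grip_width: 0.0867
```

```bash
python3 go.py 0.5125 0.0905 0.03 174
```

```text
t 12.22 pos [0.5088 0.0889 0.0778] rot [-179.81   -0.47  173.59] F [ 0.2  0.3 -1.2] w 0.0867 q [-26.  10.  15. 112.  -3.  58.  73.]
turn [-0.006 -0.017 -0.014] shift before turn [-0.0039  0.0022  0.0478] after turn [-0.0035  0.002   0.0478]
```

>>> servo_tool --moves "-0.004 0.002 0.012 -0.006 -0.017 -0.014 -1;0 0 0.015 0 0 0 -1;0 0 0.012 0 0 0 -1;0 0 0.006 0 0 0 -1;0 0 0 0 0 0 -1;0 0 0 0 0 0 -1"

```text
time_s: 12.72
tool_pos: [0.5117, 0.0907, 0.0315]
tool_rot: [-180.0, -0.1, 173.8]
force: [0.4, 0.3, 0.6]
grip_width: 0.087
```

```bash
python3 go.py 0.5135 0.0905 0.015 174
```

```text
t 12.72 pos [0.5117 0.0907 0.0315] rot [-1.7997e+02 -9.0000e-02  1.7384e+02] F [0.4 0.3 0.6] w 0.087 q [-26.  14.  14. 114.  -4.  52.  75.]
turn [-0.001 -0.003 -0.006] shift before turn [-0.0018  0.      0.0165] after turn [-0.0018  0.      0.0165]
```

>>> servo_tool --moves "-0.002 0 0.008 0 0 0 -1;0 0 0.006 0 0 0 -1;0 0 0.002 0 0 0 -1;0 0 0 0 0 0 0;0 0 0 0 0 0 0.3;0 0 0 0 0 0 0.5;0 0 0 0 0 0 0.7;0 0 0 0 0 0 1;0 0 0 0 0 0 1;0 0 0 0 0 0 1;0 0 0 0 0 0 1;0 0 0 0 0 0 1;0 0 0 0 0 0 1;0 0 0 0 0 0 1;0 0 0 0 0 0 1;0 0 0 0 0 0 1"

```text
time_s: 14.05
tool_pos: [0.5163, 0.0912, 0.0173]
tool_rot: [179.9, 0.2, 173.8]
force: [0.5, -1.2, 0.3]
grip_width: 0.0191
```

```bash
python3 go.py 0.664 0.217 0.150 90
```

```text
t 14.05 pos [0.5163 0.0912 0.0173] rot [179.89   0.2  173.82] F [ 0.5 -1.2  0.3] w 0.0191 q [-26.  16.  14. 114.  -5.  50.  75.]
turn [0.008 0.003 2.926] shift before turn [-0.1338  0.1412 -0.132 ] after turn [ 0.1258  0.1477 -0.1327]
```

>>> servo_tool --moves "0 0 -0.01 0 0 0 1;0 0 -0.02 0 0 0 1;0 0 -0.03 0 0 0 1;0 0 -0.03 0 0 0 1;0 0 -0.03 0 0 0.2 1;0 0 -0.015 0 0 0.22 1;0 0 0 0 0 0.22 1;0 0 0 0 0 0.22 1;0 0 0 0 0 0.22 1;0 0 0 0 0 0.22 1;0 0 0 0 0 0.22 1;0 0 0 0 0 0.22 1;0 0 0 0 0 0.22 1;0 0 0 0 0 0.22 1;0 0 0 0 0 0.22 1;0 0 0 0 0 0.22 1;0 0 0 0 0 0.22 1;0 0 0 0 0 0.1 1;0 0 0 0 0 0 1;0 0 0 0 0 0 1"

```text
time_s: 15.72
tool_pos: [0.5099, 0.0871, 0.1671]
tool_rot: [-179.9, 0.0, 85.2]
force: [0.3, 0.3, -1.2]
grip_width: 0.019
```

```bash
python3 go.py 0.664 0.214 0.150 90
```

```text
t 15.72 pos [0.5099 0.0871 0.1671] rot [-1.7989e+02  3.0000e-02  8.5170e+01] F [ 0.3  0.3 -1.2] w 0.019 q [-31.   5.  19. 107.  -2.  68. -16.]
turn [-0.004  0.001 -0.169] shift before turn [0.1395 0.1429 0.0168] after turn [0.1269 0.1541 0.0171]
```

>>> servo_tool --moves "0 0 0 0 0 -0.16 1;0.026 0.031 0 0 0 0 1;0.026 0.031 0 0 0 0 1;0.026 0.031 0 0 0 0 1;0.026 0.031 0 0 0 0 1;0.02 0.025 0 0 0 0 1;0.006 0.008 0 0 0 0 1;0 0 0 0 0 0 1;0 0 0 0 0 0 1"

```text
time_s: 16.47
tool_pos: [0.6679, 0.2206, 0.1626]
tool_rot: [-179.4, 0.0, 90.7]
force: [-1.0, -0.7, -1.3]
grip_width: 0.0193
```

```bash
python3 go.py 0.664 0.214 0.090 90
```

```text
t 16.47 pos [0.6679 0.2206 0.1626] rot [-1.7937e+02  1.0000e-02  9.0730e+01] F [-1.  -0.7 -1.3] w 0.0193 q [-32.  28.  17.  80.  -8.  74. -14.]
turn [-0.022  0.     0.025] shift before turn [-0.0066 -0.0031  0.0727] after turn [-0.0066 -0.0039  0.0726]
```

>>> servo_tool --moves "-0.006 -0.004 0.015 -0.02 0 0.025 1;0 0 0.025 0 0 0 1;0 0 0.025 0 0 0 1;0 0 0.025 0 0 0 1;0 0 0.015 0 0 0 1;0 0 0 0 0 0 1;0 0 0 0 0 0 1"

```text
time_s: 17.05
tool_pos: [0.6593, 0.207, 0.0579]
tool_rot: [-179.9, 0.1, 90.0]
force: [-0.1, 0.2, -0.6]
grip_width: 0.0194
```

```bash
python3 go.py 0.664 0.214 0.022 90;  python3 - <<'E'
from cell import env
import cv2,numpy as np
c=env.read_camera("scene");cv2.imwrite("pics/s3.png",c["img"][100:320,180:480,::-1].repeat(2,0).repeat(2,1))
E
```

```text
t 17.05 pos [0.6593 0.207  0.0579] rot [-1.7993e+02  1.0000e-01  8.9990e+01] F [-0.1  0.2 -0.6] w 0.0194 q [-32.  31.  16.  88.  -9.  63. -13.]
turn [-0.002  0.003 -0.   ] shift before turn [0.007  0.0047 0.0359] after turn [0.007  0.0047 0.0359]
```

View pics/s3.png

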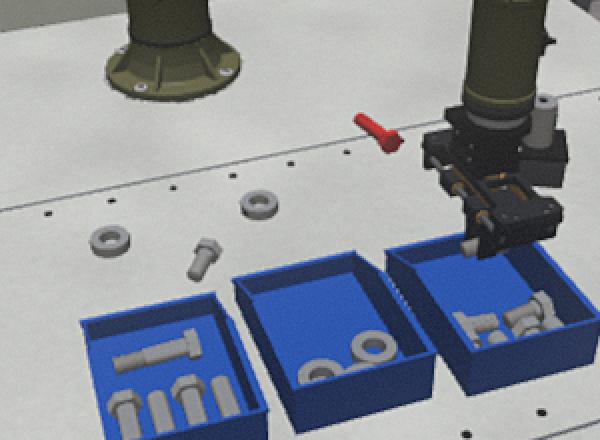

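Short bolt A is held over the front of the short bin, tip at (470,248).

>>> servo_tool --moves "0.006 0.003 0.01 0 0 0 1;0 0 0.01 0 0 0 1;0 0 0.007 0 0 0 1;0 0 0.004 0 0 0 1;0 0 0 0 0 0 1;0 0 0 0 0 0 1"

```text
time_s: 17.6
tool_pos: [0.6653, 0.2142, 0.0296]
tool_rot: [179.6, -0.1, 90.0]
force: [0.2, -0.6, -2.2]
grip_width: 0.0192
```

```bash
python3 go.py 0.664 0.214 0.022 90
```

```text
t 17.6 pos [0.6653 0.2142 0.0296] rot [ 1.7965e+02 -8.0000e-02  9.0010e+01] F [ 0.2 -0.6 -2.2] w 0.0192 q [-32.  33.  16.  88. -10.  60. -13.]
turn [ 0.012 -0.003  0.   ] shift before turn [-0.0002 -0.0014  0.0076] after turn [-0.0002 -0.0013  0.0076]
```

>>> servo_tool --moves "0 0 0.005 0 0 0 1;0 0 0.003 0 0 0 1;0 0 0 0 0 0 1;0 0 0 0 0 0 1;0 0 0 0 0 0 1"

```text
time_s: 18.02
tool_pos: [0.666, 0.2144, 0.0215]
tool_rot: [179.6, -0.1, 90.0]
force: [-0.4, 0.9, -1.4]
grip_width: 0.0191
```

>>> servo_tool --moves "0 0 0.002 0 0 0 1;0 0 0 0 0 0 1;0 0 0 0 0 0 0.5;0 0 0 0 0 0 0.4;0 0 0 0 0 0 0.3;0 0 0 0 0 0 0.2;0 0 0 0 0 0 0;0 0 0 0 0 0 0;0 0 0 0 0 0 0;0 0 0 0 0 0 0;0 0 0 0 0 0 0"

```text
time_s: 18.93
tool_pos: [0.668, 0.2148, 0.0229]
tool_rot: [179.3, -0.2, 90.0]
force: [-0.3, 0.2, 0.1]
grip_width: 0.0433
```

>>> servo_tool --moves "0 0 -0.01 0 0 0 0;0 0 -0.02 0 0 0 0;0 0 -0.03 0 0 0 0;0 0 -0.035 0 0 0 0;0 0 -0.03 0 0 0 0;0 0 0 0 0 0 -1"

```text
time_s: 19.43
tool_pos: [0.6645, 0.2135, 0.1528]
tool_rot: [179.7, -0.0, 90.0]
force: [1.1, -0.2, 0.3]
grip_width: 0.0457
```

```bash
python3 go.py 0.527 -0.095 0.110 143; python3 - <<'E'
from cell import env
import cv2,numpy as np
for n in("scene","top"):
    c=env.read_camera(n);cv2.imwrite(f"pics/{n}2.png",c["img"][:,:,::-1])
E
```

```text
t 19.43 pos [0.6645 0.2135 0.1528] rot [ 1.7969e+02 -5.0000e-02  8.9970e+01] F [ 1.1 -0.2  0.3] w 0.0457 q [-32.  27.  17.  82.  -8.  72. -15.]
turn [ 0.011  0.004 -1.851] shift before turn [-0.3086 -0.1376  0.0417] after turn [-0.0758 -0.3291  0.0428]
```

View pics/scene2.png

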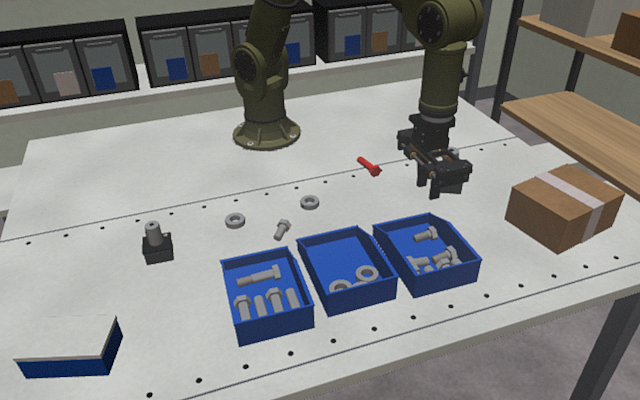

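Short bolt A lies in its bin at (427,237). Short bolt B is next.

>>> servo_tool --moves "-0.036 -0.016 0 0 0 0 -1;-0.036 -0.016 0 0 0 0 -1;-0.036 -0.016 0 0 0 0 -1;-0.036 -0.016 0 0 0 0 -1;-0.036 -0.016 0 0 0 0 -1;-0.036 -0.016 0 0 0 0 -1;-0.036 -0.016 0 0 0 0 -1;-0.034 -0.016 0 0 0 0 -1;-0.01 -0.004 0 0 0 -0.1 -1;0 0 0 0 0 -0.22 -1;0 0 0 0 0 -0.22 -1;0 0 0 0 0 -0.22 -1;0 0 0 0 0 -0.22 -1;0 0 0 0 0 -0.22 -1;0 0 0 0 0 -0.22 -1;0 0 0 0 0 -0.22 -1;0 0 0 0 0 -0.15 -1;0 0 0 0 0 0 -1;0 0 0 0 0 0 -1"

```text
time_s: 21.12
tool_pos: [0.503, -0.0951, 0.1229]
tool_rot: [-178.4, -2.1, 143.6]
force: [-0.5, 0.6, -0.7]
grip_width: 0.0869
```

```bash
python3 go.py 0.528 -0.095 0.080 143
```

```text
t 21.12 pos [ 0.503  -0.0951  0.1229] rot [-178.44   -2.12  143.63] F [-0.5  0.6 -0.7] w 0.0869 q [-13.   9.  22. 109.  -3.  66.  64.]
turn [-0.055 -0.074  0.023] shift before turn [-0.0217  0.0161  0.0417] after turn [-0.0199  0.0152  0.0429]
```

>>> servo_tool --moves "-0.01 0.008 0 -0.055 -0.074 0.023 -1;-0.006 0.005 0.01 0 0 0 -1;-0.003 0.002 0.014 0 0 0 -1;0 0 0.014 0 0 0 -1;0 0 0 0 0 0 -1;0 0 0 0 0 0 -1"

```text
time_s: 21.62
tool_pos: [0.526, -0.0939, 0.0806]
tool_rot: [-179.9, -0.1, 142.2]
force: [-0.4, -0.7, 1.0]
grip_width: 0.087
```

```bash
python3 go.py 0.528 -0.096 0.03 143
```

```text
t 21.62 pos [ 0.526  -0.0939  0.0806] rot [-1.7993e+02 -1.1000e-01  1.4221e+02] F [-0.4 -0.7  1. ] w 0.087 q [-12.  12.  22. 110.  -5.  59.  64.]
turn [-0.002 -0.004 -0.027] shift before turn [-0.003  -0.0003  0.0506] after turn [-0.0029 -0.0004  0.0506]
```

>>> servo_tool --moves "-0.003 0 0.012 0 0 -0.02 -1;0 0 0.015 0 0 0 -1;0 0 0.012 0 0 0 -1;0 0 0.008 0 0 0 -1;0 0 0 0 0 0 -1;0 0 0 0 0 0 -1"

```text
time_s: 22.12
tool_pos: [0.53, -0.0964, 0.0322]
tool_rot: [180.0, 0.0, 142.7]
force: [0.6, 0.9, 0.3]
grip_width: 0.0868
```

```bash
python3 go.py 0.528 -0.096 0.016 143
```

```text
t 22.12 pos [ 0.53   -0.0964  0.0322] rot [1.7997e+02 4.0000e-02 1.4272e+02] F [0.6 0.9 0.3] w 0.0868 q [-11.  17.  21. 112.  -7.  53.  66.]
turn [ 0.001  0.001 -0.01 ] shift before turn [ 0.0018 -0.0009  0.0161] after turn [ 0.0018 -0.0009  0.0162]
```

>>> servo_tool --moves "0.001 -0.001 0.008 0 0 0 -1;0 0 0.006 0 0 0 -1;0 0 0.002 0 0 0 -1;0 0 0 0 0 0 0;0 0 0 0 0 0 0.3;0 0 0 0 0 0 0.5;0 0 0 0 0 0 0.7;0 0 0 0 0 0 1;0 0 0 0 0 0 1;0 0 0 0 0 0 1;0 0 0 0 0 0 1;0 0 0 0 0 0 1;0 0 0 0 0 0 1;0 0 0 0 0 0 1;0 0 0 0 0 0 1;0 0 0 0 0 0 1"

```text
time_s: 23.45
tool_pos: [0.5309, -0.0969, 0.0176]
tool_rot: [179.8, 0.3, 142.7]
force: [-0.3, 0.1, 0.9]
grip_width: 0.0192
```

```bash
python3 go.py 0.664 0.150 0.150 90
```

```text
t 23.45 pos [ 0.5309 -0.0969  0.0176] rot [179.77   0.3  142.71] F [-0.3  0.1  0.9] w 0.0192 q [-11.  18.  21. 112.  -8.  51.  67.]
turn [0.012 0.006 1.84 ] shift before turn [ 0.043   0.2776 -0.1315] after turn [ 0.2469  0.1331 -0.1324]
```

>>> servo_tool --moves "0 0 -0.01 0 0 0 1;0 0 -0.02 0 0 0 1;0 0 -0.03 0 0 0 1;0 0 -0.03 0 0 0 1;0 0 -0.03 0 0 0.2 1;0 0 -0.015 0 0 0.22 1;0 0 0 0 0 0.22 1;0 0 0 0 0 0.22 1;0 0 0 0 0 0.22 1;0 0 0 0 0 0.22 1;0 0 0 0 0 0.22 1;0 0 0 0 0 0.22 1;0 0 0 0 0 0 1;0 0 0 0 0 0 1"

```text
time_s: 24.62
tool_pos: [0.5256, -0.0976, 0.1645]
tool_rot: [179.9, -0.0, 90.5]
force: [-0.7, 0.1, -2.3]
grip_width: 0.019
```

```bash
python3 go.py 0.664 0.149 0.150 90;python3 - <<'E'
from cell import env
import cv2,numpy as np
from h import *
for n in("top",):
    c=env.read_camera(n);cv2.imwrite(f"pics/{n}3.png",cv2.resize(c["img"][70:270,220:420,::-1],(600,600),interpolation=cv2.INTER_CUBIC));np.savez("top3.npz",**c)
E
```

```text
t 24.62 pos [ 0.5256 -0.0976  0.1645] rot [ 1.7987e+02 -5.0000e-02  9.0450e+01] F [-0.7  0.1 -2.3] w 0.019 q [-17.   7.  26. 106.  -3.  68.  11.]
turn [ 0.004 -0.002  0.016] shift before turn [0.2455 0.1403 0.015 ] after turn [0.2466 0.1384 0.0145]
```

View pics/top3.png

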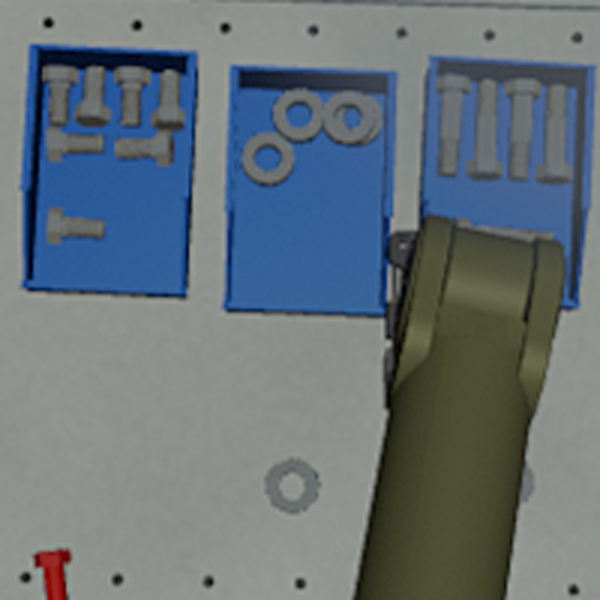

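Bolt A spans x = 48–105 px in the zoomed top view, leaving about 115–180 px of floor beside it for B.

>>> servo_tool --moves "0.034 0.0195 0 0 0 0 1;0.034 0.0195 0 0 0 0 1;0.034 0.0195 0 0 0 0 1;0.034 0.0195 0 0 0 0 1;0.034 0.0195 0 0 0 0 1;0.034 0.0195 0 0 0 0 1;0.02 0.01 0 0 0 0 1;0.008 0.004 0 0 0 0 1;0 0 0 0 0 0 1;0 0 0 0 0 0 1"

```text
time_s: 25.5
tool_pos: [0.657, 0.142, 0.1631]
tool_rot: [-179.9, -0.0, 91.4]
force: [-0.0, -0.7, -2.7]
grip_width: 0.0194
```

```bash
python3 go.py 0.664 0.149 0.080 90
```

```text
t 25.5 pos [0.657  0.142  0.1631] rot [-1.7992e+02 -4.0000e-02  9.1380e+01] F [-0.  -0.7 -2.7] w 0.0194 q [-28.  24.  18.  85.  -8.  72.  -8.]
turn [-0.003 -0.001  0.048] shift before turn [0.0068 0.0073 0.0831] after turn [0.007  0.007  0.0831]
```

>>> servo_tool --moves "0.007 0.006 0.01 0 0 0.048 1;0 0 0.02 0 0 0 1;0 0 0.02 0 0 0 1;0 0 0.02 0 0 0 1;0 0 0.015 0 0 0 1;0 0 0 0 0 0 1;0 0 0 0 0 0 1"

```text
time_s: 26.08
tool_pos: [0.6609, 0.1296, 0.0788]
tool_rot: [-180.0, 0.4, 89.2]
force: [-0.9, -0.4, -1.3]
grip_width: 0.0189
```

```bash
python3 go.py 0.664 0.149 0.022 90
```

```text
t 26.08 pos [0.6609 0.1296 0.0788] rot [-179.96    0.4    89.17] F [-0.9 -0.4 -1.3] w 0.0189 q [-27.  28.  18.  90.  -9.  64.  -8.]
turn [-0.002  0.014 -0.029] shift before turn [0.0198 0.0028 0.0567] after turn [0.0194 0.0031 0.0568]
```

>>> servo_tool --moves "0.012 0.002 0 0 0.014 -0.029 1;0.006 0.001 0 0 0 0 1;0 0 0 0 0 0 1;0 0 0 0 0 0 1"

```text
time_s: 26.42
tool_pos: [0.6661, 0.1459, 0.0833]
tool_rot: [179.8, -0.1, 89.9]
force: [0.1, -0.7, -0.6]
grip_width: 0.0196
```

```bash
python3 go.py 0.664 0.149 0.022 90
```

```text
t 26.42 pos [0.6661 0.1459 0.0833] rot [ 1.7978e+02 -7.0000e-02  8.9880e+01] F [ 0.1 -0.7 -0.6] w 0.0196 q [-28.  28.  18.  89.  -9.  64.  -8.]
turn [ 0.008 -0.002 -0.004] shift before turn [ 0.0031 -0.0023  0.0613] after turn [ 0.0031 -0.0021  0.0613]
```

Descending more slowly to limit drift.

>>> servo_tool --moves "0.003 -0.002 0.01 0 0 0 1;0 0 0.01 0 0 0 1;0 0 0.01 0 0 0 1;0 0 0.008 0 0 0 1;0 0 0 0 0 0 1;0 0 0 0 0 0 1"

```text
time_s: 26.92
tool_pos: [0.6643, 0.1507, 0.0421]
tool_rot: [179.7, -0.1, 90.0]
force: [0.8, 0.4, -2.1]
grip_width: 0.0194
```

```bash
python3 go.py 0.664 0.149 0.022 90
```

```text
t 26.92 pos [0.6643 0.1507 0.0421] rot [ 1.797e+02 -1.100e-01  9.001e+01] F [ 0.8  0.4 -2.1] w 0.0194 q [-28.  31.  17.  90. -10.  60.  -8.]
turn [ 0.011 -0.004  0.   ] shift before turn [-0.0017 -0.0004  0.0201] after turn [-0.0017 -0.0003  0.0201]
```

>>> servo_tool --moves "-0.001 0 0.008 0 0 0 1;0 0 0.006 0 0 0 1;0 0 0.004 0 0 0 1;0 0 0.002 0 0 0 1;0 0 0 0 0 0 1;0 0 0 0 0 0 1"

```text
time_s: 27.42
tool_pos: [0.6651, 0.1491, 0.0218]
tool_rot: [179.7, -0.1, 90.0]
force: [0.6, 0.3, -1.3]
grip_width: 0.0193
```

>>> servo_tool --moves "0 0 0.002 0 0 0 1;0 0 0 0 0 0 1;0 0 0 0 0 0 0.5;0 0 0 0 0 0 0.4;0 0 0 0 0 0 0.3;0 0 0 0 0 0 0.2;0 0 0 0 0 0 0;0 0 0 0 0 0 0;0 0 0 0 0 0 0;0 0 0 0 0 0 0;0 0 0 0 0 0 0"

```text
time_s: 28.33
tool_pos: [0.6672, 0.1493, 0.0222]
tool_rot: [179.4, -0.2, 89.9]
force: [0.2, -0.5, -0.2]
grip_width: 0.0431
```

>>> servo_tool --moves "0 0 -0.01 0 0 0 0;0 0 -0.02 0 0 0 0;0 0 -0.03 0 0 0 0;0 0 -0.035 0 0 0 0;0 0 -0.03 0 0 0 0;0 0 0 0 0 0 -1"

```text
time_s: 28.83
tool_pos: [0.6639, 0.1482, 0.1523]
tool_rot: [179.8, -0.1, 89.9]
force: [0.7, 0.4, 0.7]
grip_width: 0.046
```

```bash
python3 go.py 0.430 0.008 0.110 90; python3 - <<'E'
from cell import env
import cv2,numpy as np
for n in("scene",):
    c=env.read_camera(n);cv2.imwrite(f"pics/{n}4.png",c["img"][:,:,::-1])
E
```

```text
t 28.83 pos [0.6639 0.1482 0.1523] rot [ 1.7976e+02 -7.0000e-02  8.9920e+01] F [0.7 0.4 0.7] w 0.046 q [-29.  25.  18.  85.  -8.  71.  -9.]
turn [ 0.008 -0.002 -0.003] shift before turn [-0.1405 -0.2339  0.0411] after turn [-0.1402 -0.2339  0.0423]
```

View pics/scene4.png

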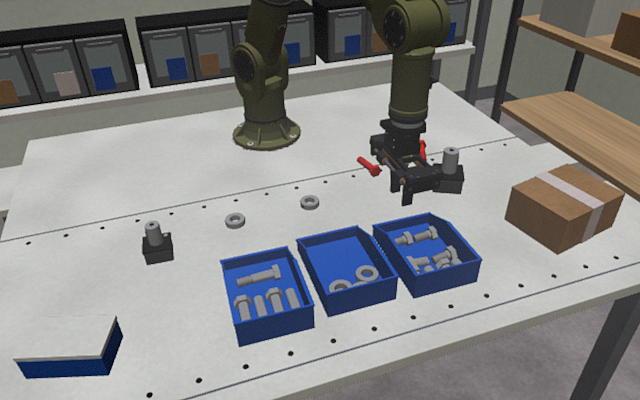

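Both short bolts lie in their bin, at about (427,237) and (404,240). Now collar A.

>>> servo_tool --moves "-0.021 -0.035 0 0 0 0 -1;-0.021 -0.035 0 0 0 0 -1;-0.021 -0.035 0 0 0 0 -1;-0.021 -0.035 0 0 0 0 -1;-0.021 -0.035 0 0 0 0 -1;-0.021 -0.035 0 0 0 0 -1;-0.012 -0.02 0.005 0 0 0 -1;-0.006 -0.01 0.01 0 0 0 -1;0 0 0.01 0 0 0 -1;0 0 0 0 0 0 -1;0 0 0 0 0 0 -1"

```text
time_s: 29.8
tool_pos: [0.4096, 0.0014, 0.1121]
tool_rot: [-179.3, 0.1, 90.2]
force: [-0.9, 0.9, 0.6]
grip_width: 0.0866
```

```bash
python3 go.py 0.430 0.008 0.080 90
```

```text
t 29.8 pos [0.4096 0.0014 0.1121] rot [-1.7927e+02  8.0000e-02  9.0150e+01] F [-0.9  0.9  0.6] w 0.0866 q [-27.  -6.  22. 124.   2.  62.  -6.]
turn [-0.025  0.003  0.005] shift before turn [0.0066 0.0208 0.0318] after turn [0.0066 0.0204 0.0321]
```

>>> servo_tool --moves "0.004 0.012 0 -0.025 0 0.005 -1;0.002 0.006 0.008 0 0 0 -1;0 0 0.01 0 0 0 -1;0 0 0.01 0 0 0 -1;0 0 0 0 0 0 -1;0 0 0 0 0 0 -1"

```text
time_s: 30.3
tool_pos: [0.4395, 0.0128, 0.0849]
tool_rot: [179.4, 0.2, 90.3]
force: [0.0, -0.3, 0.1]
grip_width: 0.0872
```

```bash
python3 go.py 0.430 0.008 0.030 90
```

```text
t 30.3 pos [0.4395 0.0128 0.0849] rot [179.4    0.18  90.31] F [ 0.  -0.3  0.1] w 0.0872 q [-27.  -1.  22. 123.   1.  57.  -5.]
turn [0.021 0.006 0.011] shift before turn [-0.0046 -0.0101  0.0549] after turn [-0.0048 -0.0095  0.0549]
```

>>> servo_tool --moves "-0.003 -0.007 0.005 0.02 0.005 0.01 -1;0 0 0.01 0 0 0 -1;0 0 0.012 0 0 0 -1;0 0 0.008 0 0 0 -1;0 0 0 0 0 0 -1;0 0 0 0 0 0 -1;0 0 0 0 0 0 -1"

```text
time_s: 30.88
tool_pos: [0.4352, 0.0105, 0.0487]
tool_rot: [179.8, 0.0, 90.1]
force: [-0.3, -0.5, -0.1]
grip_width: 0.0869
```

```bash
python3 go.py 0.430 0.008 0.0135 90
```

```text
t 30.88 pos [0.4352 0.0105 0.0487] rot [1.7982e+02 2.0000e-02 9.0050e+01] F [-0.3 -0.5 -0.1] w 0.0869 q [-27.   3.  22. 125.  -1.  53.  -4.]
turn [0.006 0.001 0.002] shift before turn [-0.0025 -0.0053  0.0351] after turn [-0.0025 -0.0052  0.0352]
```

>>> servo_tool --moves "-0.002 -0.005 0.006 0.006 0 0 -1;0 0 0.01 0 0 0 -1;0 0 0.008 0 0 0 -1;0 0 0 0 0 0 -1;0 0 0 0 0 0 -1;0 0 0 0 0 0 -1"

```text
time_s: 31.38
tool_pos: [0.4302, 0.0083, 0.0229]
tool_rot: [179.9, -0.0, 90.0]
force: [0.2, -1.0, 0.4]
grip_width: 0.0868
```

```bash
python3 go.py 0.430 0.008 0.0135 90
```

```text
t 31.38 pos [0.4302 0.0083 0.0229] rot [ 1.7991e+02 -1.0000e-02  9.0040e+01] F [ 0.2 -1.   0.4] w 0.0868 q [-26.   5.  23. 127.  -2.  49.  -2.]
turn [ 0.003 -0.     0.001] shift before turn [-0.0003 -0.0003  0.0094] after turn [-0.0003 -0.0002  0.0094]
```

>>> servo_tool --moves "0 0 0.005 0 0 0 -1;0 0 0.004 0 0 0 -1;0 0 0 0 0 0 -1;0 0 0 0 0 0 -0.5;0 0 0 0 0 0 -0.3;0 0 0 0 0 0 -0.1;0 0 0 0 0 0 0.1;0 0 0 0 0 0 0.3;0 0 0 0 0 0 0.5;0 0 0 0 0 0 0.5;0 0 0 0 0 0 0.5;0 0 0 0 0 0 0.5;0 0 0 0 0 0 0.5" --squeeze 30

```text
time_s: 32.47
tool_pos: [0.4313, 0.0086, 0.0138]
tool_rot: [179.8, -0.0, 90.0]
force: [0.6, -0.0, -0.6]
grip_width: 0.0492
```

```bash
python3 go.py 0.651 0.035 0.150 90
```

```text
t 32.47 pos [0.4313 0.0086 0.0138] rot [ 1.798e+02 -4.000e-02  9.005e+01] F [ 0.6 -0.  -0.6] w 0.0492 q [-26.   6.  23. 127.  -3.  48.  -2.]
turn [ 0.007 -0.001  0.002] shift before turn [ 0.0263  0.2202 -0.1354] after turn [ 0.0264  0.2197 -0.1362]
```

>>> servo_tool --moves "0 0 0 0 0 0 1;0 0 -0.008 0 0 0 1;0 0 -0.015 0 0 0 1;0 0 -0.025 0 0 0 1;0 0 -0.03 0 0 0 1;0 0 -0.025 0 0 0 1;0 0 -0.015 0 0 0 1;0 0 0 0 0 0 1;0 0 0 0 0 0 1"

```text
time_s: 33.22
tool_pos: [0.4271, 0.0073, 0.1371]
tool_rot: [-179.8, 0.1, 90.0]
force: [-0.4, -0.0, -2.8]
grip_width: 0.0489
```

```bash
python3 go.py 0.651 0.035 0.140 90
```

```text
t 33.22 pos [0.4271 0.0073 0.1371] rot [-1.798e+02  1.000e-01  8.997e+01] F [-0.4 -0.  -2.8] w 0.0489 q [-27.  -6.  22. 121.   2.  65.  -7.]
turn [-0.007  0.003 -0.001] shift before turn [ 0.0278  0.2239 -0.0037] after turn [ 0.0277  0.2239 -0.0029]
```

>>> servo_tool --moves "0.002 0.02 0 0 0 0 1;0.004 0.034 0 0 0 0 1;0.004 0.034 0 0 0 0 1;0.004 0.034 0 0 0 0 1;0.004 0.034 0 0 0 0 1;0.004 0.03 0 0 0 0 1;0.003 0.02 0 0 0 0 1;0.002 0.01 0 0 0 0 1;0 0 0 0 0 0 1;0 0 0 0 0 0 1;0 0 0 0 0 0 1"

```text
time_s: 34.13
tool_pos: [0.6407, 0.0342, 0.113]
tool_rot: [-178.1, 0.4, 90.0]
force: [-0.2, -0.2, -2.2]
grip_width: 0.0484
```

```bash
python3 go.py 0.651 0.035 0.080 90
```

```text
t 34.13 pos [0.6407 0.0342 0.113 ] rot [-178.14    0.41   90.03] F [-0.2 -0.2 -2.2] w 0.0484 q [-24.  24.  23.  92. -10.  68.   2.]
turn [-0.065  0.014  0.001] shift before turn [0.001  0.0113 0.0326] after turn [0.0008 0.0103 0.033 ]
```

>>> servo_tool --moves "0.001 0.007 0 -0.06 0.014 0 1;0 0.002 0.008 0 0 0 1;0 0 0.01 0 0 0 1;0 0 0.01 0 0 0 1;0 0 0 0 0 0 1;0 0 0 0 0 0 1;0 0 0 0 0 0 1"

```text
time_s: 34.72
tool_pos: [0.6426, 0.034, 0.0788]
tool_rot: [-179.3, 0.0, 89.9]
force: [0.3, 0.8, -1.6]
grip_width: 0.0488
```

```bash
python3 go.py 0.651 0.035 0.0185 90
```

```text
t 34.72 pos [0.6426 0.034  0.0788] rot [-1.7929e+02  2.0000e-02  8.9940e+01] F [ 0.3  0.8 -1.6] w 0.0488 q [-23.  26.  23.  94. -11.  63.   2.]
turn [-0.025  0.001 -0.002] shift before turn [0.001  0.0091 0.0602] after turn [0.001  0.0084 0.0603]
```

>>> servo_tool --moves "0.001 0.007 0 -0.025 0 0 1;0 0 0.01 0 0 0 1;0 0 0.012 0 0 0 1;0 0 0.01 0 0 0 1;0 0 0.006 0 0 0 1;0 0 0 0 0 0 1;0 0 0 0 0 0 1;0 0 0 0 0 0 1"

```text
time_s: 35.38
tool_pos: [0.6504, 0.0353, 0.0361]
tool_rot: [180.0, 0.0, 90.0]
force: [0.0, -0.3, -1.7]
grip_width: 0.0491
```

```bash
python3 go.py 0.651 0.035 0.0185 90; python3 - <<'E'
from cell import env
import cv2,numpy as np
for n in("scene",):
    c=env.read_camera(n);cv2.imwrite(f"pics/{n}5.png",c["img"][100:320,180:480,::-1].repeat(2,0).repeat(2,1))
E
```

```text
t 35.38 pos [0.6504 0.0353 0.0361] rot [1.7995e+02 3.0000e-02 8.9960e+01] F [ 0.  -0.3 -1.7] w 0.0491 q [-23.  29.  22.  95. -12.  58.   3.]
turn [ 0.002  0.001 -0.001] shift before turn [-0.0003  0.0006  0.0176] after turn [-0.0003  0.0006  0.0176]
```

View pics/scene5.png

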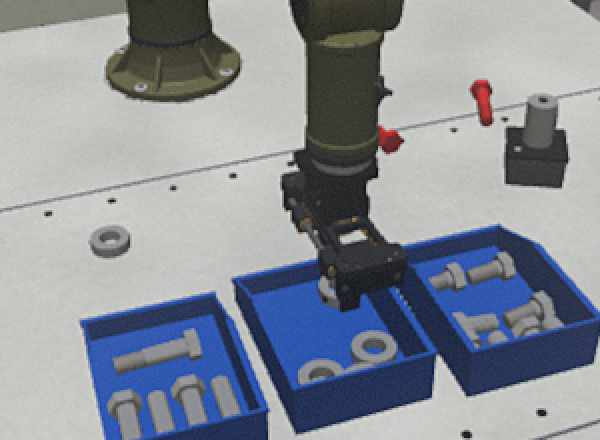

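```bash
python3 - <<'E'
from h import *
c=dict(np.load("top0.npz"))
f=lambda p:(np.array(p)/3+[220,70]-[1/3,1/3])
print(plane(c,f((268,158)),.02),plane(c,f((268,186)),.02))
E
```

```text
[[0.73714378 0.03923432 0.02      ]] [[0.71026307 0.03854177 0.02      ]]
```

Collar A is inside the middle bin at about (330,290). The nearest stock collar's front edge is at x ≈ 0.711, so I'll open only to about 58 mm.

>>> servo_tool --moves "0 0 0.006 0 0 0 1;0 0 0.006 0 0 0 1;0 0 0.003 0 0 0 1;0 0 0.001 0 0 0 1;0 0 0 0 0 0 1;0 0 0 0 0 0 1"

```text
time_s: 35.93
tool_pos: [0.6515, 0.0354, 0.0199]
tool_rot: [179.8, 0.0, 90.0]
force: [0.3, 0.2, -2.0]
grip_width: 0.0487
```

>>> servo_tool --moves "0 0 0.002 0 0 0 1;0 0 0 0 0 0 1;0 0 0 0 0 0 1"

```text
time_s: 36.18
tool_pos: [0.6521, 0.0353, 0.0183]
tool_rot: [179.7, -0.0, 90.0]
force: [0.7, -0.3, -2.0]
grip_width: 0.049
```

>>> servo_tool --moves "0 0 0.002 0 0 0 1;0 0 0 0 0 0 1;0 0 0 0 0 0 -0.15;0 0 0 0 0 0 -0.2;0 0 0 0 0 0 -0.25;0 0 0 0 0 0 -0.33;0 0 0 0 0 0 -0.33;0 0 0 0 0 0 -0.33;0 0 0 0 0 0 -0.33;0 0 0 0 0 0 -0.33"

```text
time_s: 37.02
tool_pos: [0.6542, 0.0354, 0.0197]
tool_rot: [179.5, -0.1, 90.0]
force: [-0.5, -0.3, 0.5]
grip_width: 0.0579
```

>>> servo_tool --moves "0 -0.002 -0.008 0 0 0 -0.33;0 0 -0.02 0 0 0 -0.33;0 0 -0.03 0 0 0 -0.33;0 0 -0.03 0 0 0 -0.33;0 0 -0.02 0 0 0 -0.33;0 0 0 0 0 0 -1;0 0 0 0 0 0 -1"

```text
time_s: 37.6
tool_pos: [0.649, 0.0349, 0.1332]
tool_rot: [179.7, -0.0, 89.9]
force: [0.0, 0.8, -0.1]
grip_width: 0.0648
```

```bash
python3 go.py 0.439 -0.190 0.110 90; python3 - <<'E'
from cell import env
import cv2,numpy as np
for n in("scene",):
    c=env.read_camera(n);cv2.imwrite(f"pics/{n}6.png",c["img"][100:320,180:480,::-1].repeat(2,0).repeat(2,1))
E
```

```text
t 37.6 pos [0.649  0.0349 0.1332] rot [ 1.797e+02 -3.000e-02  8.992e+01] F [ 0.   0.8 -0.1] w 0.0648 q [-24.  23.  24.  91. -10.  68.   2.]
turn [ 0.011 -0.001 -0.003] shift before turn [-0.2252 -0.2098  0.022 ] after turn [-0.2249 -0.21    0.0232]
```

View pics/scene6.png

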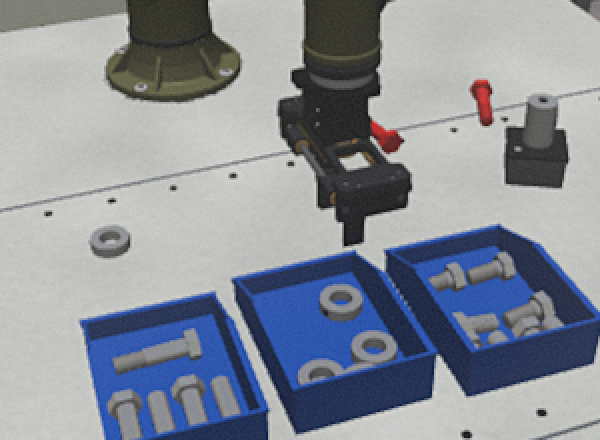

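Collar A lies flat in its bin at (341,300) zoomed. Collar B is the last part.

>>> servo_tool --moves "-0.02 -0.018 0 0 0 0 -1;-0.03 -0.028 0 0 0 0 -1;-0.03 -0.028 0 0 0 0 -1;-0.03 -0.028 0 0 0 0 -1;-0.03 -0.028 0 0 0 0 -1;-0.03 -0.028 0 0 0 0 -1;-0.02 -0.018 0 0 0 0 -1;-0.01 -0.008 0 0 0 0 -1;0 0 0 0 0 0 -1;0 0 0 0 0 0 -1;0 0 0 0 0 0 -1"

```text
time_s: 38.57
tool_pos: [0.4541, -0.1645, 0.1191]
tool_rot: [-179.4, -0.3, 90.4]
force: [-0.0, -0.0, -0.1]
grip_width: 0.0867
```

```bash
python3 go.py 0.439 -0.190 0.080 90
```

```text
t 38.57 pos [ 0.4541 -0.1645  0.1191] rot [-179.43   -0.29   90.35] F [-0.  -0.  -0.1] w 0.0867 q [-14.   4.  32. 115.  -2.  63.  19.]
turn [-0.02  -0.01   0.012] shift before turn [-0.0256 -0.0148  0.0392] after turn [-0.0255 -0.0151  0.0391]
```

>>> servo_tool --moves "-0.01 -0.006 0 -0.02 -0.01 0.01 -1;-0.008 -0.004 0.008 0 0 0 -1;-0.002 -0.001 0.01 0 0 0 -1;0 0 0.008 0 0 0 -1;0 0 0 0 0 0 -1;0 0 0 0 0 0 -1;0 0 0 0 0 0 -1"

```text
time_s: 39.15
tool_pos: [0.4458, -0.1813, 0.0887]
tool_rot: [-179.9, 0.1, 90.6]
force: [-0.1, -0.5, -0.4]
grip_width: 0.0872
```

```bash
python3 go.py 0.439 -0.190 0.030 90
```

```text
t 39.15 pos [ 0.4458 -0.1813  0.0887] rot [-1.7993e+02  9.0000e-02  9.0640e+01] F [-0.1 -0.5 -0.4] w 0.0872 q [-12.   5.  33. 117.  -3.  58.  23.]
turn [-0.002  0.003  0.022] shift before turn [-0.0085 -0.0068  0.0588] after turn [-0.0087 -0.0068  0.0587]
```

>>> servo_tool --moves "-0.007 -0.006 0.005 0 0 0.022 -1;0 0 0.012 0 0 0 -1;0 0 0.012 0 0 0 -1;0 0 0.01 0 0 0 -1;0 0 0.006 0 0 0 -1;0 0 0 0 0 0 -1;0 0 0 0 0 0 -1"

```text
time_s: 39.73
tool_pos: [0.4396, -0.1907, 0.042]
tool_rot: [179.9, 0.2, 89.9]
force: [-0.6, -0.1, 0.3]
grip_width: 0.0871
```

```bash
python3 go.py 0.439 -0.190 0.0135 90
```

```text
t 39.73 pos [ 0.4396 -0.1907  0.042 ] rot [1.7993e+02 1.6000e-01 8.9880e+01] F [-0.6 -0.1  0.3] w 0.0871 q [-10.   9.  33. 120.  -6.  52.  26.]
turn [ 0.003  0.005 -0.004] shift before turn [ 0.0008 -0.0007  0.0285] after turn [ 0.0007 -0.0006  0.0285]
```

>>> servo_tool --moves "0 0 0.008 0 0.005 0 -1;0 0 0.01 0 0 0 -1;0 0 0.005 0 0 0 -1;0 0 0 0 0 0 -1;0 0 0 0 0 0 -1"

```text
time_s: 40.15
tool_pos: [0.4407, -0.191, 0.0176]
tool_rot: [179.8, 0.0, 89.9]
force: [0.4, 0.2, 0.7]
grip_width: 0.0868
```

```bash
python3 go.py 0.439 -0.190 0.0135 90
```

```text
t 40.15 pos [ 0.4407 -0.191   0.0176] rot [1.7981e+02 2.0000e-02 8.9890e+01] F [0.4 0.2 0.7] w 0.0868 q [-10.  12.  32. 121.  -9.  49.  28.]
turn [ 0.007  0.001 -0.004] shift before turn [ 0.001  -0.0017  0.0041] after turn [ 0.001  -0.0017  0.0041]
```

>>> servo_tool --moves "0 -0.001 0.004 0 0 0 -1;0 0 0 0 0 0 -1;0 0 0 0 0 0 -0.5;0 0 0 0 0 0 -0.3;0 0 0 0 0 0 -0.1;0 0 0 0 0 0 0.1;0 0 0 0 0 0 0.3;0 0 0 0 0 0 0.5;0 0 0 0 0 0 1;0 0 0 0 0 0 1;0 0 0 0 0 0 1;0 0 0 0 0 0 1"

```text
time_s: 41.15
tool_pos: [0.4404, -0.1912, 0.0141]
tool_rot: [179.7, 0.0, 89.9]
force: [1.0, -0.2, -0.4]
grip_width: 0.0496
```

>>> servo_tool --moves "0 0 0 0 0 0 1;0 0 -0.008 0 0 0 1;0 0 -0.015 0 0 0 1;0 0 -0.025 0 0 0 1;0 0 -0.03 0 0 0 1;0 0 -0.025 0 0 0 1;0 0 -0.015 0 0 0 1;0 0 0 0 0 0 1;0 0 0 0 0 0 1"

```text
time_s: 41.9
tool_pos: [0.4366, -0.191, 0.1378]
tool_rot: [-180.0, 0.0, 89.8]
force: [-0.7, 0.6, -1.9]
grip_width: 0.0495
```

```bash
python3 go.py 0.650 -0.035 0.140 90
```

```text
t 41.9 pos [ 0.4366 -0.191   0.1378] rot [-179.95    0.     89.79] F [-0.7  0.6 -1.9] w 0.0495 q [-12.   1.  33. 115.  -0.  64.  21.]
turn [-0.002  0.    -0.007] shift before turn [ 0.1568  0.2128 -0.0024] after turn [ 0.156   0.2134 -0.0022]
```

>>> servo_tool --moves "0.012 0.016 0 0 0 0 1;0.024 0.032 0 0 0 0 1;0.024 0.032 0 0 0 0 1;0.024 0.032 0 0 0 0 1;0.024 0.032 0 0 0 0 1;0.024 0.032 0 0 0 0 1;0.014 0.019 0 0 0 0 1;0.005 0.007 0 0 0 0 1;0 0 0 0 0 0 1;0 0 0 0 0 0 1;0 0 0 0 0 0 1"

```text
time_s: 42.82
tool_pos: [0.637, -0.0375, 0.1187]
tool_rot: [-178.6, -0.0, 89.3]
force: [-0.4, 0.7, -1.0]
grip_width: 0.0494
```

```bash
python3 go.py 0.650 -0.035 0.080 90
```

```text
t 42.82 pos [ 0.637  -0.0375  0.1187] rot [-1.7856e+02 -5.0000e-02  8.9290e+01] F [-0.4  0.7 -1. ] w 0.0494 q [-19.  24.  26.  92. -11.  68.   8.]
turn [-0.05  -0.002 -0.025] shift before turn [0.0026 0.014  0.0384] after turn [0.0025 0.013  0.0387]
```

>>> servo_tool --moves "0.002 0.008 0 -0.05 0 -0.025 1;0 0.004 0.008 0 0 0 1;0 0 0.01 0 0 0 1;0 0 0.01 0 0 0 1;0 0 0 0 0 0 1;0 0 0 0 0 0 1;0 0 0 0 0 0 1"

```text
time_s: 43.4
tool_pos: [0.6417, -0.045, 0.0864]
tool_rot: [-179.6, 0.1, 89.3]
force: [0.0, -0.6, -1.4]
grip_width: 0.0496
```

```bash
python3 go.py 0.650 -0.035 0.0185 90
```

```text
t 43.4 pos [ 0.6417 -0.045   0.0864] rot [-1.7956e+02  6.0000e-02  8.9290e+01] F [ 0.  -0.6 -1.4] w 0.0496 q [-19.  25.  26.  94. -12.  64.  10.]
turn [-0.015  0.002 -0.025] shift before turn [0.0102 0.0087 0.0679] after turn [0.01   0.0083 0.0679]
```

>>> servo_tool --moves "0.008 0.007 0 -0.015 0 -0.025 1;0 0 0 0 0 0 1;0 0 0.01 0 0 0 1;0 0 0.01 0 0 0 1;0 0 0.008 0 0 0 1;0 0 0 0 0 0 1;0 0 0 0 0 0 1"

```text
time_s: 43.98
tool_pos: [0.6502, -0.0354, 0.0559]
tool_rot: [179.9, 0.0, 90.1]
force: [0.3, -0.2, -0.7]
grip_width: 0.0496
```

```bash
python3 go.py 0.650 -0.035 0.0185 90
```

```text
t 43.98 pos [ 0.6502 -0.0354  0.0559] rot [1.799e+02 4.000e-02 9.015e+01] F [ 0.3 -0.2 -0.7] w 0.0496 q [-19.  28.  25.  95. -13.  60.  10.]
turn [0.004 0.001 0.005] shift before turn [ 0.0004 -0.0002  0.0374] after turn [ 0.0004 -0.0002  0.0374]
```

>>> servo_tool --moves "0 0 0.01 0 0 0 1;0 0 0.01 0 0 0 1;0 0 0.008 0 0 0 1;0 0 0.004 0 0 0 1;0 0 0 0 0 0 1;0 0 0 0 0 0 1"

```text
time_s: 44.48
tool_pos: [0.6493, -0.0359, 0.0193]
tool_rot: [-180.0, 0.1, 90.1]
force: [0.5, -1.7, -0.9]
grip_width: 0.0496
```

```bash
python3 go.py 0.650 -0.035 0.0181 90
```

```text
t 44.48 pos [ 0.6493 -0.0359  0.0193] rot [-1.7998e+02  6.0000e-02  9.0120e+01] F [ 0.5 -1.7 -0.9] w 0.0496 q [-18.  30.  24.  96. -14.  57.  11.]
turn [-0.001  0.002  0.004] shift before turn [0.0009 0.0007 0.0012] after turn [0.0009 0.0007 0.0012]
```

>>> servo_tool --moves "0 0 0.002 0 0 0 1;0 0 0 0 0 0 1;0 0 0 0 0 0 1"

```text
time_s: 44.73
tool_pos: [0.6504, -0.0361, 0.0191]
tool_rot: [179.9, 0.0, 90.1]
force: [-0.4, 0.4, -0.9]
grip_width: 0.0495
```

>>> servo_tool --moves "0 0 0.001 0 0 0 1;0 0 0 0 0 0 1;0 0 0 0 0 0 -0.15;0 0 0 0 0 0 -0.2;0 0 0 0 0 0 -0.25;0 0 0 0 0 0 -0.33;0 0 0 0 0 0 -0.33;0 0 0 0 0 0 -0.33;0 0 0 0 0 0 -0.33;0 0 0 0 0 0 -0.33"

```text
time_s: 45.57
tool_pos: [0.6523, -0.0361, 0.0199]
tool_rot: [179.7, 0.0, 90.1]
force: [0.4, -0.6, -0.0]
grip_width: 0.0579
```

>>> servo_tool --moves "0 -0.001 -0.008 0 0 0 -0.33;0 0 -0.02 0 0 0 -0.33;0 0 -0.03 0 0 0 -0.33;0 0 -0.03 0 0 0 -0.33;0 0 -0.03 0 0 0 -0.33;0 -0.03 -0.01 0 0 0 -0.33;0 -0.04 0 0 0 0 -0.33;0 -0.04 0 0 0 0 -0.33;0 -0.04 0 0 0 0 -0.33;0 -0.02 0 0 0 0 -0.33;0 0 0 0 0 0 -0.33;0 0 0 0 0 0 -0.33"

```text
time_s: 46.57
tool_pos: [0.4746, -0.0372, 0.1579]
tool_rot: [179.3, -0.1, 90.1]
force: [0.7, -0.2, 0.2]
grip_width: 0.058
```

```bash
python3 go.py; python3 - <<'E'
from cell import env
import cv2,numpy as np
for n in("scene","top"):
    c=env.read_camera(n);np.savez(n+"9.npz",**c);cv2.imwrite(f"pics/{n}9.png",c["img"][:,:,::-1])
c=np.load("scene9.npz");cv2.imwrite("pics/s9z.png",c["img"][100:320,120:480,::-1].repeat(2,0).repeat(2,1))
E
```

```text
t 46.57 pos [ 0.4746 -0.0372  0.1579] rot [ 1.7929e+02 -6.0000e-02  9.0070e+01] F [ 0.7 -0.2  0.2] w 0.058 q [-25.  -1.  27. 114.   0.  66.   1.]
```

View pics/s9z.png

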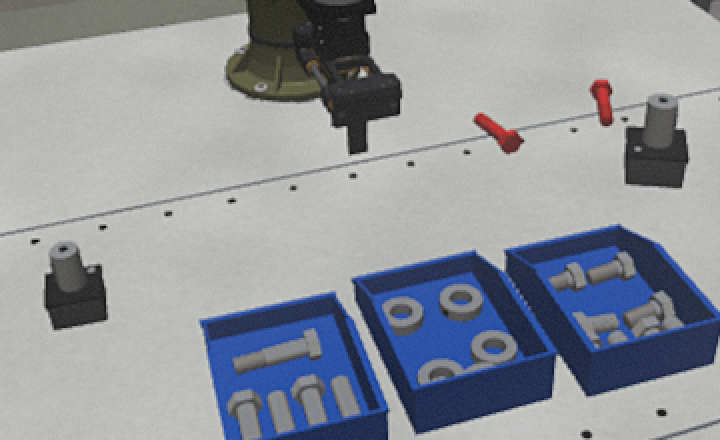

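View pics/top9.png

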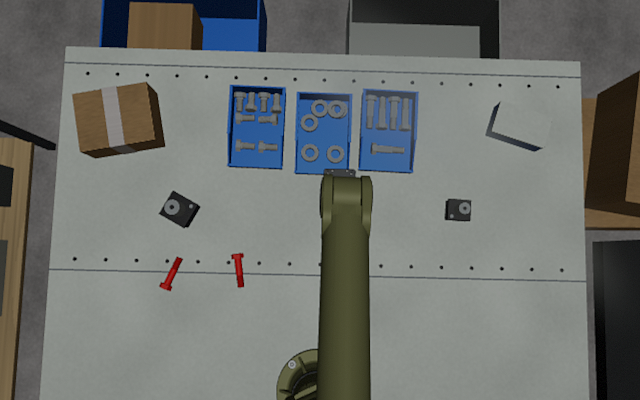

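All five parts lie flat in their own bins. In the top view they are at (244,146) and (268,147) for the short bolts, (310,153) and (335,154) for the collars, and (388,149) for the long bolt. The holders at (179,208) and (459,210) and the red bolts have not moved, and the gripper is clear.

>>> servo_tool --moves "0 0 0 0 0 0 -0.33;0 0 0 0 0 0 -0.33;0 0 0 0 0 0 -0.33;0 0 0 0 0 0 -0.33"

```text
time_s: 47.0
tool_pos: [0.4794, -0.0379, 0.1579]
tool_rot: [179.2, 0.2, 90.0]
force: [-0.1, -0.6, 0.7]
grip_width: 0.0579
```

```bash
python3 - <<'E'
from cell import env
print(env.get_obs()["joint_velocities"].round(2)); print(env.sign_off())
E
```

```text
[-0.04  1.24  0.   -0.82 -0.05 -0.02 -0.02]
the job is handed in; nothing more can be done
None
```

All five parts are back in their bins, and I handed the job in at about 47 s of the 122 s allowed. I moved the long bolt first, then the two short bolts, then the two collars. Each was lowered to the bin floor, released with a small jaw opening and checked by camera.

- **Placing:** the last pictures from both cameras show every part lying flat in the free front half of its own bin, clear of the rim.
- **Left alone:** both toolholders and the two red bolts look unmoved.
- **Forces:** the wrist force readings I saw after each move stayed under 5 N, apart from the sensor zero. They are end-of-move readings, so I did not see peaks in between.
- **Disagreements:** the two cameras differed by 2 to 6 mm on part positions, so I used averages. While I was lowering short bolt B, the arm drifted about 19 mm sideways above the bin. I corrected that before the bolt entered.

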